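# Post the slide mailers into the locked drop box

### The arm

A 6-joint arm with a two-finger parallel gripper is mounted at the origin on a cart in front of the work surface, level with it; the furniture and walls round the work are solid. World frame = base frame: x ahead of the robot, y to its left, z up, the work surface at z = 0. Lengths are in m, angles in degrees, forces in N, time in s.
With the tool pointing down it reaches from about 0.4 to 0.825 m from the base axis. Payload 7 kg.
Tool frame: the origin (TCP) lies on the centre line of the jaws, within the pads' length; the fingertips stand 8 mm ahead of it and the grasp point (between the pads) lies 11 mm behind it; z points along the fingers, y is the line along which they close (so a half turn about z gives the same grasp; the last joint's range is limited). The gripper opens to 88 mm and grips with 3 to 60 N. Pads are 19 mm wide; open, the fingers measure 130 mm over their backs; the gripper's body (78 mm by 193 mm) begins 47 mm behind the grasp point.
Start: joints at [90.132, 20.546, 0.682, 0, -70.136, -16.507], TCP at [0.19, 0.648, 0.235] pointing down, gripper open.
Joint ranges: [-176.03, 176.03], [-82.01, 121.73], [-58.28, 71.71], [-173.87, 95.51], [-174.79, -0.11], [-173.66, 173.66]. Speed limits (degrees/s): [136.94, 136.94, 172.46, 180, 180, 180].

### API

Orientations are given as [roll, pitch, yaw] about the fixed x, y, z axes, in that order (R = Rz(yaw) Ry(pitch) Rx(roll)).
In Python, from plant import r gives the robot as it stands.
- The arm moves only by the tool carry_out, never from a script. Its argument "targets" is a list of rows, each a list of 6 numbers: the shift along the tool's x, y, z scaled (see below), then the turn, a rotation vector about the tool's x, y, z scaled (see below). A call has 1 to 5 rows; each row shifts and turns the commanded pose from where the row before left it, along the tool's axes as they then stand; what a row does not reach is not made up. The controller multiplies each number of a shift by 0.5 m and each number of a turn by 60 degrees. A row lasts 1/8 s, in which the tool goes at most 62.5 mm and 10.7 degrees, less where a joint would pass 70% of its speed; a pose out of reach is approached as far as the arm can. A call with a number of a shift or a turn outside -1 to 1 is refused whole. A call with a gripper value outside its range is refused whole. "hand" is the opening, from 0 (shut) to 1 (fully open), set as the call begins (left out, the last holds). The fingers move at their own pace and stop on an object; "squeeze" is the grip in N (left out, the last holds). Time passes only in rows, so rows that do not move let the fingers close. It gives the time, the measured TCP pose, the force, the opening and the grip force at its end, in the units of the state.
- r.get_state(): the state, without advancing time (a new reading comes with each control period).
- r.capture(name): name is "side" or "top" or "wrist"; returns the picture (384x512x3 uint8, red, green, blue); there is no depth.
- r.camera_info(name): a dict with "K" (3x3 intrinsics, pixels), "distortion" ([k1, k2, p1, p2, k3] as OpenCV has them; the pictures are not rectified), "eye" and "attitude" of the camera in the world. Camera axes: x right, y down, z forward; pixel columns grow to the right and rows downward; lengths in m; the calibration is good to about 2 mm. A picture is of the moment at which its call begins: read the wrist's pose just before it. camera_info takes no time and is no camera call; for the wrist camera it gives the pose at the moment of the call.
- r.close_job(): hands the job in; it is judged then, once.
The state is a dict: "time_s": time; "joints": joint angles; "qd": joint speeds; "joint_torque": joint torques, N m; "tcp_pos": TCP position; "eef_rot": TCP orientation; "contact_force": force on the tool from outside, world axes, zero at the start; "moment": the same for the moment, N m; "gripper_width": finger opening in m; "gripper_force": force on a finger pad.
Only numpy, scipy, OpenCV 4.12 (cv2) and the standard library are available. Lean on these libraries where they do the work, as an engineer would, in place of code of your own. Each camera call takes 0.05 s, during which the arm holds its last target. There are 200 camera calls.

### The job

Put the flat slide mailers away in the drop box: first turn its orange plug, lift it out and set it upright on the two rails of its rest, letting go of it; then post every mailer lying on the desk end first through the slot so that it drops right inside. Finally put the plug back in the slot, flange down flat on the lid and centred, and lock it by turning its grip bar a quarter turn, straight across the slot; leave the tape, petri dish, stopper and small bottle where they are.

Things in the scene. Friction and masses are not known exactly. Their poses are not given: they have to be found in the camera images.
- drop_box: Fixed box for slide mailers, 124 (x) x 96 (y) x 120 mm high: grey base, clear 4 mm walls, grey lid 3 mm thick with one slot in its centre, closed at the start by the plug. Hollow: 116 x 88 mm inside, from 5 to 117 mm above the desk. Origin: centre of its underside, on the desk; z up.
- slot (a point): Centre of the slot in the drop box's lid, at the lid's top face, 120 mm above the desk. The slot is 16 mm along x and 36 mm along y (the box's axes), through the 3 mm lid; z up.
- plug: Loose orange plug, 80 g, closing the slot. Flange disc 50 mm in diameter, 5 mm thick; on it a grip bar 40 mm long (x), 12 mm wide (y), top 31 mm above the flange's underside. At the start locked: bar 0.15 to 0.45 rad from the box's x. It turns freely both ways, no stops. Origin: centre of the flange's underside, on the lid at the start; z up.
- plug_foot (a point): Lowest point of the plug's foot, 12 mm below the flange's underside. The foot: stem 12 mm in diameter, 6 mm long, then a crossbar 30 x 9 x 6 mm parallel to the grip bar (x). The crossbar catches under the lid and passes the slot only when the grip bar lies along the slot's long side (the box's y); across it, it is locked.
- plug_rest: Fixed low rest for the plug: aluminium base 72 x 56 mm, two white rails along its x, 60 mm long, 7 mm thick, 18 mm apart; rail tops 33 mm, gap floor 6 mm above the desk. The flange lies on the rails, foot hanging in the gap, grip bar along the rails. Origin: centre of the underside, on the desk; z up.
- mailer_0: Slide mailer (flat closed plastic case), blue with white label, 78 (x) x 30 (y) x 6 mm (z), 30 g, lying flat on the desk; may be absent. Passes the slot only end first, its width along the slot, tipped 45 degrees or more from level; let go with more than half of it through, it drops in by itself. Origin: centre of its underside.
- mailer_1: Slide mailer (flat closed plastic case), green with white label, 78 (x) x 30 (y) x 6 mm (z), 30 g, lying flat on the desk; may be absent. Passes the slot only end first, its width along the slot, tipped 45 degrees or more from level; let go with more than half of it through, it drops in by itself. Origin: centre of its underside.
- mailer_2: Slide mailer (flat closed plastic case), yellow with white label, 78 (x) x 30 (y) x 6 mm (z), 30 g, lying flat on the desk; may be absent. Passes the slot only end first, its width along the slot, tipped 45 degrees or more from level; let go with more than half of it through, it drops in by itself. Origin: centre of its underside.
- mailer_3: Slide mailer (flat closed plastic case), red with white label, 78 (x) x 30 (y) x 6 mm (z), 30 g, lying flat on the desk; may be absent. Passes the slot only end first, its width along the slot, tipped 45 degrees or more from level; let go with more than half of it through, it drops in by itself. Origin: centre of its underside.
- tape_roll: Bystander: roll of beige sticky tape, 62 mm in diameter, 18 mm high. Origin: centre of its underside.
- petri_1_0: Bystander: glass petri dish, 64 mm in diameter, 17 mm high. Origin: centre of its underside.
- stopper_0: Bystander: small red stopper, 24 mm in diameter, 25 mm high. Origin: centre of its underside.
- dropper_bottle_2: Bystander: small white bottle with a blue cap, 26 mm in diameter, 58 mm high. Origin: centre of its underside.
Mind the look-alikes: they are no part of the job. There is more than one size of the mailer_2; the one meant has the size given above.

How it is judged (in metres and radians):
On the way, in this order (a step that is already met when the one before it is completed fails the run):
1. the plug has been lifted out and rests upright on the rails of its rest, let go (z of plug in the frame of plug_rest between 0.03 and 0.037 m and x of plug in the frame of plug_rest between -0.022 and 0.022 m and y of plug in the frame of plug_rest between -0.008 and 0.008 m and angle between plug's own z axis and vertical below 0.12 rad and contact force between the fingers and plug below 0.1 N and linear speed of plug below 0.02 m/s), for 0.2 s.
2. every mailer is inside the drop box, with the plug still on its rest (all of step 1 and x of mailer_0 in the frame of drop_box between -0.06 and 0.06 m and y of mailer_0 in the frame of drop_box between -0.046 and 0.046 m and z of mailer_0 in the frame of drop_box between 0 and 0.085 m and x of mailer_1 in the frame of drop_box between -0.06 and 0.06 m and y of mailer_1 in the frame of drop_box between -0.046 and 0.046 m and z of mailer_1 in the frame of drop_box between 0 and 0.085 m and x of mailer_2 in the frame of drop_box between -0.06 and 0.06 m and y of mailer_2 in the frame of drop_box between -0.046 and 0.046 m and z of mailer_2 in the frame of drop_box between 0 and 0.085 m and x of mailer_3 in the frame of drop_box between -0.06 and 0.06 m and y of mailer_3 in the frame of drop_box between -0.046 and 0.046 m and z of mailer_3 in the frame of drop_box between 0 and 0.085 m), for 0.2 s.
At the end, for the whole second after the job is handed in: Every mailer inside the drop box, under the lid (origin below 85 mm); plug released, flat on the lid (3 mm, 0.08 rad), within 6 mm of the centre across the slot and 7 mm along it, grip bar within 0.6 rad of the box's x (x of mailer_0 in the frame of drop_box between -0.06 and 0.06 m and y of mailer_0 in the frame of drop_box between -0.046 and 0.046 m and z of mailer_0 in the frame of drop_box between 0 and 0.085 m and x of mailer_1 in the frame of drop_box between -0.06 and 0.06 m and y of mailer_1 in the frame of drop_box between -0.046 and 0.046 m and z of mailer_1 in the frame of drop_box between 0 and 0.085 m and x of mailer_2 in the frame of drop_box between -0.06 and 0.06 m and y of mailer_2 in the frame of drop_box between -0.046 and 0.046 m and z of mailer_2 in the frame of drop_box between 0 and 0.085 m and x of mailer_3 in the frame of drop_box between -0.06 and 0.06 m and y of mailer_3 in the frame of drop_box between -0.046 and 0.046 m and z of mailer_3 in the frame of drop_box between 0 and 0.085 m and z of plug in the frame of drop_box between 0.117 and 0.123 m and x of plug in the frame of drop_box between -0.006 and 0.006 m and y of plug in the frame of drop_box between -0.007 and 0.007 m and angle between plug's own z axis and vertical below 0.08 rad and angle between the x axis of plug and the x axis of drop_box, either way round below 0.6 rad and contact force between the fingers and plug below 0.1 N and linear speed of plug below 0.02 m/s); the robot touches nothing.
It fails at once if tape_roll is moved more than 30 mm (distance of tape_roll from where it was at the start of the episode above 0.03 m).
It fails at once if petri_1_0 is moved more than 30 mm (distance of petri_1_0 from where it was at the start of the episode above 0.03 m).
It fails at once if stopper_0 is moved more than 30 mm (distance of stopper_0 from where it was at the start of the episode above 0.03 m).
It fails at once if dropper_bottle_2 is moved more than 30 mm (distance of dropper_bottle_2 from where it was at the start of the episode above 0.03 m).
Of mailer_0, mailer_1, mailer_2, mailer_3 only 3 to 4 are there at a start; the rules pass over those that are not, and their reading is None.
At some moment in a run one of mailer_0, mailer_1, mailer_2, mailer_3 may be knocked a few centimetres aside while the robot is not near it.
It also fails if it takes over 210 s, if anything falls off the work surface, if the arm or the gripper's body presses on something with over 40 N, if the wrist force passes 120 N, or if a joint passes its speed limit or range.

## Working session

There is one attempt and no reset: what is moved stays moved. The work goes in short steps, Python scripts to look and compute and a tool call to move; the robot and the scene stay as the last step left them, time stands still between calls to the robot, and variables do not carry over. Pictures are saved under pics/ and viewed, at most 14 in all, crops included, and the job is handed in when it is done.

Besides the shell and the picture viewer there is one more tool, called as name(argument=value, ...) on one line, values as JSON. carry_out: Moves the arm, as the interface text tells. Its arguments: {"type":"object","properties":{"targets":{"type":"array","items":{"type":"array","items":{"type":"number","minimum":-1,"maximum":1}}},"hand":{"type":"number"},"squeeze":{"type":"number"}},"required":["targets"]}

```bash
mkdir -p pics; ls; python3 - <<'E'
from plant import r
import cv2,numpy as np
s=r.get_state();print(s['tcp_pos'],s['eef_rot'],s['time_s'],s['gripper_width'])
for n in('top','side','wrist'):
    i=r.camera_info(n);print(n,i)
    cv2.imwrite(f'pics/{n}0.png',r.capture(n)[:,:,::-1])
a=[cv2.imread(f'pics/{n}0.png') for n in('top','side')]
cv2.imwrite('pics/t0.png',cv2.resize(a[0],(800,600),interpolation=cv2.INTER_CUBIC))
E
```

```text
pics
[0.19021213 0.64713437 0.23361163] [ 1.79903218e+02 -8.10284311e-03 -1.63852926e+01] 0.0 0.08771228512995075
top {'K': array([[408.68325363,   0.        , 255.22339119],
       [  0.        , 408.68325363, 189.27279004],
       [  0.        ,   0.        ,   1.        ]]), 'distortion': array([-0.08107016,  0.        ,  0.        ,  0.        ,  0.        ]), 'eye': array([ 0.42935572, -0.03433533,  1.0521459 ]), 'attitude': array([-177.21443619,    1.91930331,  -90.63318483])}
side {'K': array([[354.98542152,   0.        , 258.5142044 ],
       [  0.        , 354.98542152, 197.05585859],
       [  0.        ,   0.        ,   1.        ]]), 'distortion': array([-0.10586393,  0.        ,  0.        ,  0.        ,  0.        ]), 'eye': array([ 0.41958622, -0.70743483,  0.74533676]), 'attitude': array([-134.34182646,    1.16785478,   -6.95381205])}
wrist {'K': array([[297.68419249,   0.        , 255.98602424],
       [  0.        , 297.68419249, 188.65561659],
       [  0.        ,   0.        ,   1.        ]]), 'distortion': array([-0.07752104,  0.        ,  0.        ,  0.        ,  0.        ]), 'eye': array([0.26534194, 0.6256172 , 0.38331187]), 'attitude': array([ 1.63311397e+02, -1.36906130e-01, -1.06424648e+02])}
```

View pics/t0.png

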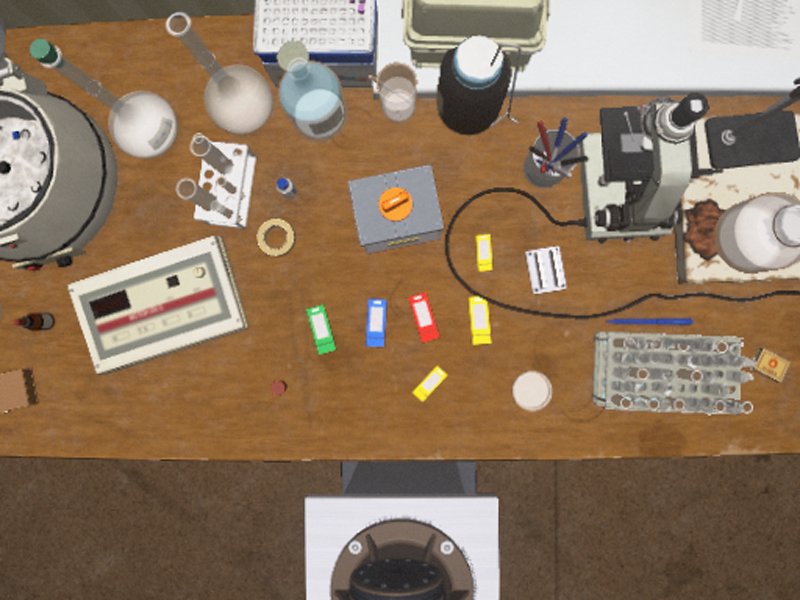

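View pics/side0.png

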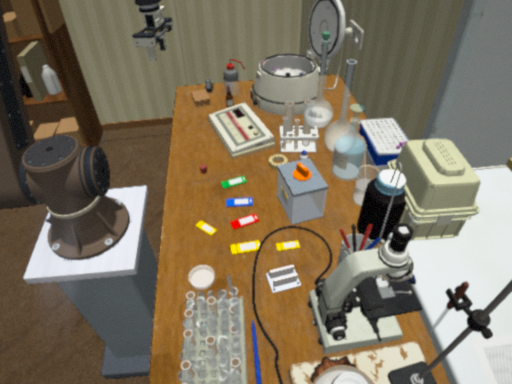

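The top view (800x600) shows the box with its orange plug at (396,204), the rest at (546,269), and the green (320,329), blue (376,322) and red (424,317) mailers. There are three yellow candidates: (480,320), (484,252) and (430,383). (480,320) looks as long as the other mailers and the other two look shorter. I'll measure them next.

```bash
cat > lib.py <<'E'
import numpy as np, cv2
from scipy.spatial.transform import Rotation as R
from plant import r
def eul(a): return R.from_euler('xyz',a,degrees=True)
def plane(info,px,z):
    """pixels (N,2) -> world points on plane z"""
    p=cv2.undistortPoints(np.float64(px).reshape(-1,1,2),info['K'],info['distortion']).reshape(-1,2)
    d=eul(info['attitude']).apply(np.c_[p,np.ones(len(p))])
    e=np.array(info['eye']); return e+d*((z-e[2])/d[:,2])[:,None]
def ray(info,px):
    p=cv2.undistortPoints(np.float64(px).reshape(-1,1,2),info['K'],info['distortion']).reshape(-1,2)
    d=eul(info['attitude']).apply([*p[0],1]); return np.array(info['eye']),d/np.linalg.norm(d)
def tri(obs):
    """[(info,px)] -> point, residual"""
    A=np.zeros((3,3));b=np.zeros(3);L=[ray(*o) for o in obs]
    for e,d in L:
        P=np.eye(3)-np.outer(d,d);A+=P;b+=P@e
    x=np.linalg.solve(A,b);return x,[np.linalg.norm(np.cross(x-e,d)) for e,d in L]
def proj(info,X):
    Rc=eul(info['attitude']).inv();rv=Rc.as_rotvec();t=-Rc.apply(info['eye'])
    return cv2.projectPoints(np.float64(X).reshape(-1,1,3),rv,t,info['K'],info['distortion'])[0].reshape(-1,2)
HUE={'orange':(8,16),'yellow':(26,34),'green':(52,75),'blue':(105,122),'red':(174,184)}
def blobs(img,col,amin=60,smin=150,vmin=70):
    """pixel contours of strongly coloured blobs (label hole filled)"""
    h=cv2.cvtColor(img,cv2.COLOR_RGB2HSV).astype(int);lo,hi=HUE[col]
    H=h[...,0]; m=((H>=lo)&(H<=hi))|((H+180>=lo)&(H+180<=hi))
    m=(m&(h[...,1]>smin)&(h[...,2]>vmin)).astype(np.uint8)
    cs,_=cv2.findContours(m,cv2.RETR_EXTERNAL,cv2.CHAIN_APPROX_NONE)
    return [c.reshape(-1,2) for c in cs if cv2.contourArea(c)>amin]
def rect(P):
    """world xy -> centre,long,short,angle of long axis (deg)"""
    P=np.float32(P[:,:2]*1000);(c,(w,h),a)=cv2.minAreaRect(P)
    if w<h:w,h,a=h,w,a+90
    return np.array(c)/1000,w,h,(a+90)%180-90
def go(target_pos,target_rpy):
    """shift (tool axes, /0.5) and rotvec (/60deg) from measured pose to the target"""
    s=r.get_state();Rt=eul(s['eef_rot']);d=Rt.inv().apply(np.array(target_pos)-s['tcp_pos'])
    rv=(Rt.inv()*eul(target_rpy)).as_rotvec(degrees=True)
    return np.round(d/.5,4),np.round(rv/60,4)
E
python3 - <<'E'
from lib import *
np.set_printoptions(precision=4,suppress=True)
for n in('top','side'):
    img=cv2.imread(f'pics/{n}0.png')[:,:,::-1].copy();i=r.camera_info(n)
    print(n)
    for c in HUE:
        z=.006 if c!='orange' else .151
        for b in blobs(img,c,30):
            q=rect(plane(i,b,z))
            if c=='orange' or q[0][0]<.75: print(c,b.mean(0).round(1),q[0],np.round(q[1:],1))
a=[cv2.imread(f'pics/{n}0.png') for n in('top','side')]
c1=cv2.resize(a[0][105:265,190:390],(800,640),interpolation=cv2.INTER_CUBIC)[:600]
cv2.imwrite('pics/c1.png',c1)
cv2.imwrite('pics/c2.png',cv2.resize(a[1][150:300,190:340],(600,600),interpolation=cv2.INTER_CUBIC))
E
```

```text
top
orange [ 78.9 239.6] [0.3667 0.3975] [ 29.2  21.7 -41.9]
orange [473.5 208.9] [ 0.3988 -0.463 ] [224.1 137.5  88.1]
orange [325.9 185. ] [ 0.4783 -0.1563] [ 65.3  39.9 -85.5]
orange [  3.2 170.6] [0.524  0.5842] [24.1 18.   1.5]
orange [298.9 171.2] [ 0.5147 -0.1014] [43.5 24.7 25.6]
orange [176.6 151.6] [0.5605 0.171 ] [ 25.   24.8 -90. ]
orange [229.8 231.9] [0.4307 0.0099] [1165.2  376.7   90. ]
orange [360.1 159.9] [ 0.5225 -0.2406] [330.2 123.4  67.7]
orange [251.  131.2] [0.6071 0.0016] [ 46.4  28.  -40.7]
orange [308.2 113.6] [ 0.6396 -0.1171] [151.8  53.9 -54.3]
orange [252.3 100.1] [ 0.678  -0.0022] [45.4 32.1 10.6]
orange [307.   93.2] [ 0.6906 -0.1239] [ 25.2  19.8 -37.4]
orange [221.1  99.7] [0.673  0.0704] [ 84.9  79.4 -55.5]
orange [144.3  38. ] [0.8287 0.248 ] [ 21.9  17.7 -64.7]
orange [33.  45.2] [0.8322 0.5024] [229.9  83.5  52.2]
orange [ 91.6 104. ] [0.722  0.3729] [392.4 253.   10.9]
orange [149.3  24.8] [0.8665 0.2348] [137.2  75.1  63.4]
yellow [275.2 244.7] [ 0.3374 -0.0479] [ 59.1  23.  -43.5]
yellow [306.5 203.5] [ 0.441  -0.1306] [78.2 29.8  4.3]
yellow
[... 1623 characters left out ...]
 0.0171] [212.3  60.6 -85.7]
orange [46.1 98.3] [-0.2438  0.5355] [164.5 131.3  18.2]
orange [213.5 155.5] [0.3915 0.1693] [700.8 242.1 -83.9]
orange [217.5  96.2] [0.4023 0.4115] [185.8  64.1  84.1]
orange [255.7 107.8] [0.5175 0.3192] [374.5 101.6 -74.6]
orange [335.4  96.4] [0.7957 0.3633] [281.9  58.9  69.7]
orange [24.8 37.8] [-0.6168  1.2979] [225.4 112.9 -22.2]
yellow [239.1 249.2] [ 0.4255 -0.1346] [48.4 30.2  4.1]
yellow [280.7 246.4] [ 0.5322 -0.1444] [25.8 19.7 -8. ]
green [225.3 184.2] [0.401  0.1173] [ 27.   21.6 -74.7]
blue [255.7 354.2] [ 0.4336 -0.4141] [127.5   7.3  89.3]
blue [233.7 203.3] [0.4249 0.0348] [49.  25.  -8.1]
red [239.8 223.9] [ 0.4333 -0.0469] [48.3 27.7 16.3]
```

View pics/c1.png

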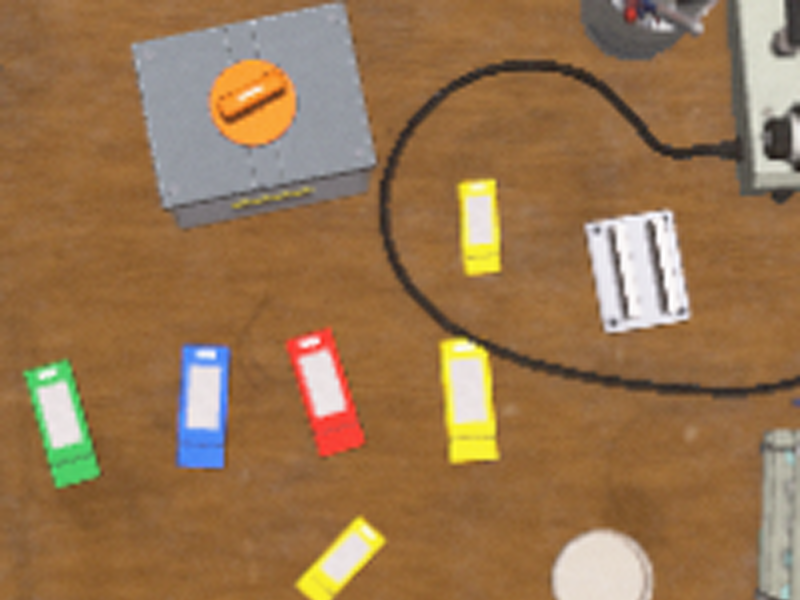

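View pics/c2.png

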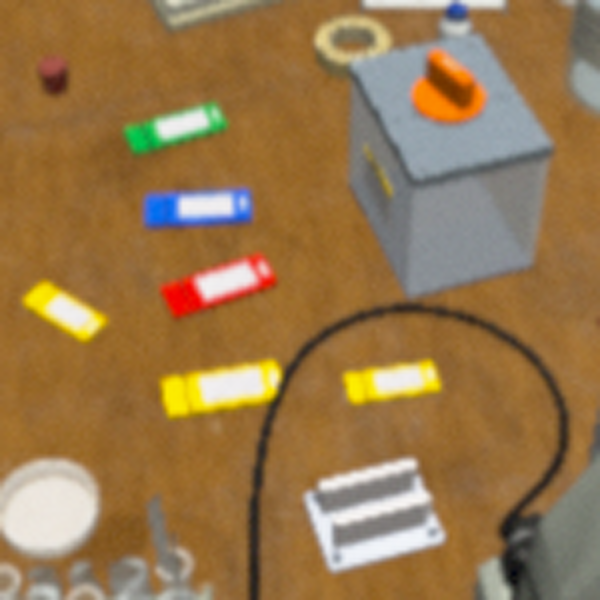

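The crops confirm it: the middle yellow at top px (306,203) measures 78 x 30 mm, so it is the mailer meant. The other two, at (309,166) and (275,245), measure about 59 x 23 mm and are look-alikes. Next I need rough poses for the box, plug and rest.

```bash
python3 - <<'E'
from lib import *
np.set_printoptions(precision=4,suppress=True)
i=r.camera_info('top');f=lambda L,z:plane(i,np.array(L)/4+[190,105],z)
f2=lambda L,z:rect(f(L,z))
print('lid',f2([(133,45),(343,3),(375,160),(165,208)],.12))
print('rest',f2([(585,222),(668,211),(690,318),(607,332)],.005))
print('rails',f([(617,220),(632,320),(655,215),(680,313)],.033))
print('bar',f([(220,113),(283,85)],.15), 'disc',f([(254,103)],.125))
print('green',f2([(25,373),(70,361),(100,478),(57,487)],.006))
for p in ([.35,.25,.33],[.59,.05,.33]): print(go(p,[180,0,-90]))
E
```

```text
lid (array([ 0.6092, -0.0012]), 123.93501281738281, 97.07856750488281, -79.34976100921631)
rest (array([ 0.5208, -0.2417]), 73.10134887695312, 54.03341293334961, 10.028356552124023)
rails [[ 0.5498 -0.2242  0.033 ]
 [ 0.4871 -0.2321  0.033 ]
 [ 0.5526 -0.248   0.033 ]
 [ 0.4911 -0.2621  0.033 ]]
bar [[ 0.5991  0.0169  0.15  ]
 [ 0.6142 -0.0185  0.15  ]] disc [[ 0.6092 -0.0013  0.125 ]]
green (array([0.4255, 0.1285]), 77.65076446533203, 30.172183990478516, 14.081583976745605)
(array([ 0.5307,  0.6724, -0.1914]), array([ 0.001 , -0.0009,  1.227 ]))
(array([ 1.104 ,  0.9208, -0.191 ]), array([ 0.001 , -0.0009,  1.227 ]))
```

carry_out(targets=[[0,0,-0.1,0,0,0],[0.06,0.06,-0.09,0,0,0],[0.08,0.066,0,0,0,0],[0.08,0.066,0,0,0,0],[0.08,0.066,0,0,0,0]], hand=0.5, squeeze=20)

```text
time_s: 0.78
tcp_pos: [0.2984, 0.48, 0.3295]
eef_rot: [180.0, 0.0, -16.4]
contact_force: [0.6, 0.4, 0.8]
gripper_width: 0.0461
gripper_force: 0.0
```

carry_out(targets=[[0.08,0.066,0,0,0,0],[0.08,0.066,0,0,0,0],[0.08,0.066,0,0,0,0],[0.08,0.066,0,0,0,0],[0.08,0.066,0,0,0,0]])

```text
time_s: 1.4
tcp_pos: [0.4438, 0.2653, 0.3296]
eef_rot: [-180.0, 0.0, -16.4]
contact_force: [0.4, 1.1, 0.9]
gripper_width: 0.0435
gripper_force: 0.0
```

carry_out(targets=[[0.08,0.066,0,0,0,0],[0.08,0.066,0,0,0,0],[0.08,0.066,0,0,0,0],[0.08,0.066,0,0,0,0],[0.08,0.066,0,0,0,0]])

```text
time_s: 2.02
tcp_pos: [0.5892, 0.0506, 0.3294]
eef_rot: [-180.0, 0.0, -16.4]
contact_force: [0.0, 1.2, 1.5]
gripper_width: 0.0436
gripper_force: 0.0
```

carry_out(targets=[[0,0,0,0,0,0.17],[0,0,0,0,0,0.17],[0,0,0,0,0,0.17],[0,0,0,0,0,0.17],[0,0,0,0,0,0.17]])

```text
time_s: 2.65
tcp_pos: [0.5884, 0.0521, 0.3292]
eef_rot: [180.0, 0.0, -67.7]
contact_force: [0.9, 1.0, -0.0]
gripper_width: 0.0437
gripper_force: 0.0
```

carry_out(targets=[[0,0,0,0,0,0.17],[0,0,0,0,0,0.15],[0,0,0,0,0,0]])

```text
time_s: 3.02
tcp_pos: [0.5885, 0.0521, 0.3293]
eef_rot: [180.0, -0.0, -86.5]
contact_force: [-0.0, 0.1, 0.6]
gripper_width: 0.0434
gripper_force: 0.0
```

```bash
python3 - <<'E'
from lib import *
s=r.get_state();print(s['tcp_pos'],s['eef_rot'],s['joints'],s['time_s'])
i=r.camera_info('wrist');im=r.capture('wrist');print(i['eye'],i['attitude'])
cv2.imwrite('pics/w1.png',im[:,:,::-1])
E
```

```text
[0.58845526 0.05214691 0.32934134] [ 1.79974737e+02 -1.99084463e-03 -8.65127499e+01] [ 2.40048305e+01  1.00056653e+01 -1.42085891e+00 -7.13063875e-03
 -7.85978339e+01 -2.05161697e+01] 3.025
[ 0.59368952 -0.02538591  0.47888919] [ 1.63351426e+02 -4.17083896e-02 -1.76559151e+02]
```

View pics/w1.png

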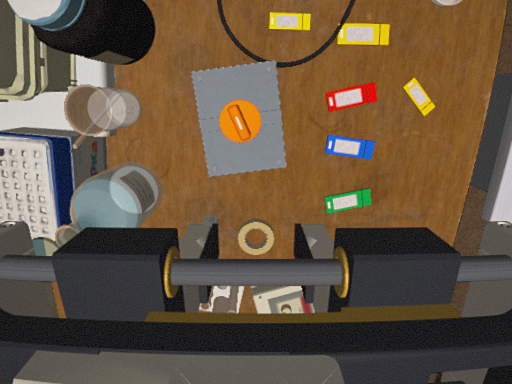

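The wrist view shows the lid corners at about (192,72), (275,61), (286,166) and (210,177), and the plug at (240,121). The mailers are at green (348,201), blue (350,147), red (352,97) and yellow (363,34). I'll triangulate these with the top view.

```bash
python3 - <<'E'
from lib import *
import pickle
np.set_printoptions(precision=4,suppress=True)
t=r.camera_info('top');w=r.camera_info('wrist');pickle.dump(w,open('w1.pkl','wb'))
T=cv2.imread('pics/top0.png')[:,:,::-1].copy();W=cv2.imread('pics/w1.png')[:,:,::-1].copy()
L=[[(133,45),(343,3),(375,160),(165,208)]]
tp=np.array(L[0])/4+[190,105]
wp=[(210,177),(192,72),(275,61),(286,166)]
def sub(I,p): return cv2.cornerSubPix(cv2.cvtColor(I,cv2.COLOR_RGB2GRAY),np.float32(p).reshape(-1,1,2),(4,4),(-1,-1),(3,50,.01)).reshape(-1,2)
tp=sub(T,tp);wp=sub(W,wp);print(tp,wp)
P=[]
for a,b in zip(tp,wp):
    x,e=tri([(t,a),(w,b)]);print('lid',x,e);P.append(x)
print(rect(np.array(P)),rect(plane(w,wp,.12)),rect(plane(t,tp,.12)))
HUE['orange']=(8,15)
def cen(I,c,near,i,z):
    bs=blobs(I,c,40,130,50);b=min(bs,key=lambda b:np.linalg.norm(b.mean(0)-near));q=rect(plane(i,b,z))
    return cv2.minAreaRect(np.float32(b))[0],q
for c,a,b,z in [('orange',(252,131),(240,121),.125),('green',(204,210),(348,201),.006),('blue',(241,207),(350,147),.006),('red',(271,201),(352,97),.006),('yellow',(306,203),(363,34),.006)]:
    pa,qa=cen(T,c,a,t,z);pb,qb=cen(W,c,b,w,z)
    print(c,tri([(t,pa),(w,pb)]),'\n',qa,qb)
E
```

```text
[[222.2799 115.6356]
 [275.0227 105.2674]
 [286.3856 146.8043]
 [231.184  156.2755]] [[209.0761 176.7196]
 [192.056   70.391 ]
 [276.0598  61.6215]
 [285.5629 167.3037]]
lid [0.6472 0.071  0.1169] [np.float64(0.0005459068075218726), np.float64(0.0005459068075219438)]
lid [ 0.6616 -0.0514  0.1509] [np.float64(0.0006900013101704901), np.float64(0.0006900013101704301)]
lid [ 0.5736 -0.0744  0.1009] [np.float64(0.0028473813723340047), np.float64(0.0028473813723339956)]
lid [0.552  0.0514 0.1202] [np.float64(0.0006262372344608487), np.float64(0.0006262372344609559)]
(array([ 0.6104, -0.0017]), 130.8654327392578, 97.11576843261719, -80.28380966186523) (array([ 0.6102, -0.0007]), 126.21406555175781, 96.084228515625, -79.81627178192139) (array([ 0.6093, -0.0026]), 131.4979248046875, 100.12049865722656, -79.81883144378662)
orange (array([ 0.6281,  0.0231, -0.3435]), [np.float64(0.015430689901018995), np.float64(0.015430689901018991)]) 
 (array([0.5735, 0.0132]), 1212.2744140625, 676.4420776367188, -89.94788055121899) (array([0.6116, 0.0017]), 44.316341400146484, 14.828325271606445, -61.172245
[... 457 characters left out ...]
.256715774536133, -0.5775527954101562) (array([0.4391, 0.0365]), 77.42240142822266, 29.323558807373047, -3.4940261840820312)
red (array([ 0.4461, -0.0407,  0.0017]), [np.float64(0.0009977674210125834), np.float64(0.0009977674210125747)]) 
 (array([ 0.446 , -0.0397]), 77.40336608886719, 29.441051483154297, 16.239238739013672) (array([ 0.4474, -0.0415]), 76.50801849365234, 28.66914939880371, 16.453357696533203)
yellow (array([ 0.4414, -0.1318,  0.0057]), [np.float64(0.001209662706832264), np.float64(0.001209662706832217)]) 
 (array([ 0.441 , -0.1306]), 78.22957611083984, 29.804523468017578, 4.280638217926025) (array([ 0.4417, -0.1329]), 75.49889373779297, 26.656009674072266, 5.423146724700928)
```

```bash
python3 - <<'E'
from lib import *
print(go([.6095,-.001,.25],[180,0,-66]))
E
```

```text
(array([ 0.1088, -0.0353,  0.1587]), array([ 3.000e-04,  0.000e+00, -3.396e-01]))
```

carry_out(targets=[[0.055,-0.018,0.08,0,0,0],[0.054,-0.017,0.08,0,0,0],[0,0,0,0,0,-0.17],[0,0,0,0,0,-0.17],[0,0,0,0,0,0]])

```text
time_s: 3.7
tcp_pos: [0.6093, -0.0013, 0.2494]
eef_rot: [180.0, 0.0, -66.1]
contact_force: [0.2, -0.0, -0.1]
gripper_width: 0.0439
gripper_force: 0.0
```

```bash
python3 - <<'E'
from lib import *
import pickle
s=r.get_state();print(s['tcp_pos'],s['eef_rot'])
i=r.camera_info('wrist');im=r.capture('wrist');pickle.dump(i,open('w2.pkl','wb'))
cv2.imwrite('pics/w2.png',im[:,:,::-1])
E
```

```text
[ 0.6093155  -0.00130621  0.24936893] [ 1.79981132e+02  2.35325278e-03 -6.60931450e+01]
```

View pics/w2.png

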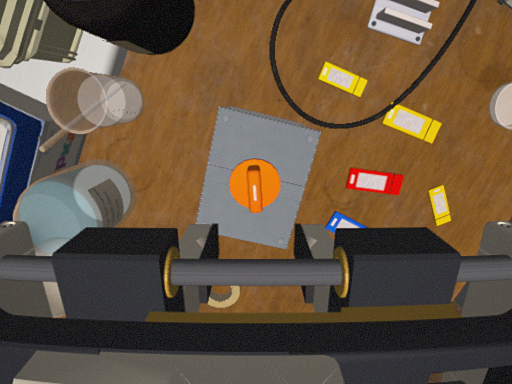

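The wrist view shows the plug flange centred at about (254.5,185), with its bar running from about (252,166) to (254,212), nearly along tool x. The lid corners are at (220,107), (321,129) and (287,248).

```bash
python3 - <<'E'
from lib import *
import pickle
np.set_printoptions(precision=4,suppress=True)
i=pickle.load(open('w2.pkl','rb'));I=cv2.imread('pics/w2.png')[:,:,::-1].copy()
h=cv2.cvtColor(I,cv2.COLOR_RGB2HSV).astype(int)
m=((h[...,0]>=5)&(h[...,0]<=20)&(h[...,1]>190)&(h[...,2]>120)).astype(np.uint8);m[:140]=0;m[226:]=0;m[:,:215]=0;m[:,300:]=0
cs=max(cv2.findContours(m,0,1)[0],key=cv2.contourArea).reshape(-1,2)
e=cv2.fitEllipse(np.float32(cs));print(e)
P=plane(i,cs,.125);print('flange',cv2.minEnclosingCircle(np.float32(P[:,:2]*1000)),)
E=cv2.ellipse2Poly((int(e[0][0]),int(e[0][1])),(1,1),0,0,360,90)
print('flange c',plane(i,[e[0]],.125))
f=lambda L,z:plane(i,L,z)
print('lid',f([(220,107),(321,129),(287,248)],.12))
v=f([(252.5,166),(254.5,212)],.151);d=v[1]-v[0];print('bar',v,np.linalg.norm(d),np.degrees(np.arctan2(d[1],d[0])))
cv2.imwrite('pics/w2c.png',cv2.resize(I[:,:,::-1][150:230,205:305],(800,640),interpolation=cv2.INTER_CUBIC)[:600])
t=r.camera_info('top');print('c tri',tri([(t,(253.5,130.75)),(i,e[0])]))
E
```

```text
((254.4939727783203, 184.05918884277344), (48.80967712402344, 50.825374603271484), 178.17958068847656)
flange ((610.1708984375, 0.8836402893066406), 26.646982192993164)
flange c [[ 0.6111 -0.001   0.125 ]]
lid [[ 0.6687 -0.0537  0.12  ]
 [ 0.5755 -0.0734  0.12  ]
 [ 0.5515  0.05    0.12  ]]
bar [[ 0.622  -0.0217  0.151 ]
 [ 0.6036  0.0159  0.151 ]] 0.04184882027930178 116.10976224988497
c tri (array([ 0.6103, -0.0006,  0.1213]), [np.float64(0.0006679072570761075), np.float64(0.0006679072570758896)])
```

View pics/w2c.png

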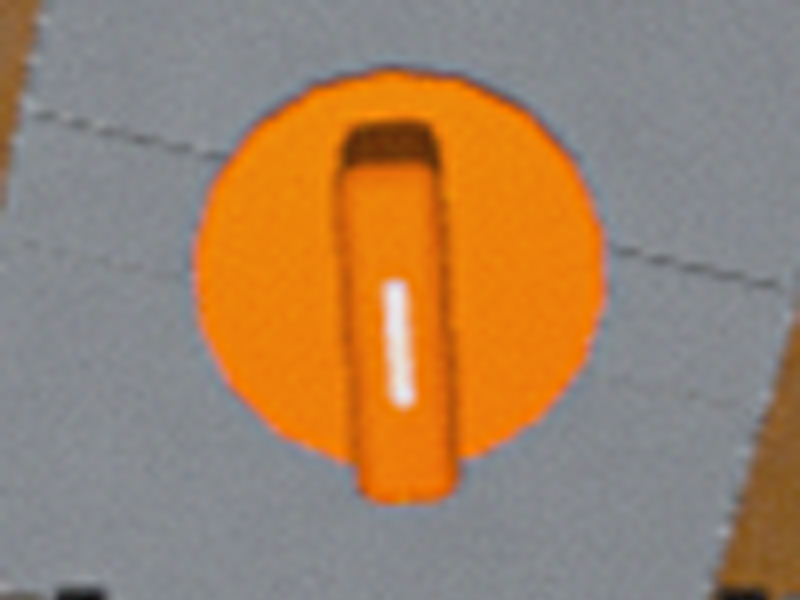

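carry_out(targets=[[0.001,-0.003,0.08,0,0,-0.035],[0,0,0.08,0,0,0],[0,0,0.04,0,0,0],[0,0,0.025,0,0,0],[0,0,0,0,0,0]])

```text
time_s: 4.38
tcp_pos: [0.6107, -0.001, 0.1366]
eef_rot: [179.9, 0.0, -64.1]
contact_force: [-0.1, 0.2, -0.6]
gripper_width: 0.0437
gripper_force: 0.0
```

carry_out(targets=[[0,0,0,0,0,0],[0,0,0,0,0,0],[0,0,0,0,0,0],[0,0,0,0,0,0]], hand=0, squeeze=25)

```text
time_s: 4.88
tcp_pos: [0.611, -0.001, 0.1375]
eef_rot: [-180.0, -0.0, -64.1]
contact_force: [0.4, 0.6, 1.7]
gripper_width: 0.0116
gripper_force: 25.0
```

carry_out(targets=[[0,0,0,0,0,-0.155],[0,0,0,0,0,-0.155],[0,0,0,0,0,-0.155],[0,0,0,0,0,-0.155],[0,0,0,0,0,-0.155]])

```text
time_s: 5.5
tcp_pos: [0.6112, -0.001, 0.1375]
eef_rot: [-180.0, -0.0, -17.3]
contact_force: [0.0, -0.6, 1.3]
gripper_width: 0.0118
gripper_force: 25.0
```

carry_out(targets=[[0,0,0,0,0,-0.155],[0,0,0,0,0,-0.155],[0,0,0,0,0,-0.155],[0,0,0,0,0,0]])

```text
time_s: 6.0
tcp_pos: [0.6112, -0.001, 0.1375]
eef_rot: [180.0, -0.0, 10.3]
contact_force: [0.3, 0.7, 1.6]
gripper_width: 0.0118
gripper_force: 25.0
```

carry_out(targets=[[0,0,-0.02,0,0,0],[0,0,-0.03,0,0,0],[0,0,0,0,0,0]])

```text
time_s: 6.38
tcp_pos: [0.612, -0.0008, 0.1641]
eef_rot: [-180.0, -0.2, 10.3]
contact_force: [-0.1, 0.0, -0.7]
gripper_width: 0.0118
gripper_force: 25.0
```

carry_out(targets=[[0,0,-0.1,0,0,0],[0,0,-0.05,0,0,0],[-0.06,0.09,0,0,0,0],[-0.06,0.09,0,0,0,0],[-0.06,0.09,0,0,0,0]])

```text
time_s: 7.0
tcp_pos: [0.5457, -0.1511, 0.2372]
eef_rot: [-180.0, -0.0, 10.3]
contact_force: [0.5, -0.6, -1.1]
gripper_width: 0.012
gripper_force: 25.0
```

carry_out(targets=[[-0.06,0.09,0,0,0,0],[-0.06,0.09,0,0,0,0],[-0.07,0,0,0,0,0],[0,0,0,0,0,0]])

```text
time_s: 7.5
tcp_pos: [0.467, -0.2563, 0.2373]
eef_rot: [-180.0, -0.0, 10.1]
contact_force: [0.2, -0.4, 0.2]
gripper_width: 0.0117
gripper_force: 25.0
```

```bash
python3 - <<'E'
from lib import *
import pickle
s=r.get_state();print(s['tcp_pos'],s['eef_rot'])
i=r.camera_info('wrist');im=r.capture('wrist');pickle.dump(i,open('w3.pkl','wb'))
cv2.imwrite('pics/w3.png',im[:,:,::-1])
cv2.imwrite('pics/w3c.png',cv2.resize(im[40:290,100:400,::-1],(720,600),interpolation=cv2.INTER_CUBIC))
E
```

```text
[ 0.46703258 -0.25634844  0.23725728] [-1.79976013e+02 -4.99196620e-03  1.01430223e+01]
```

View pics/w3c.png

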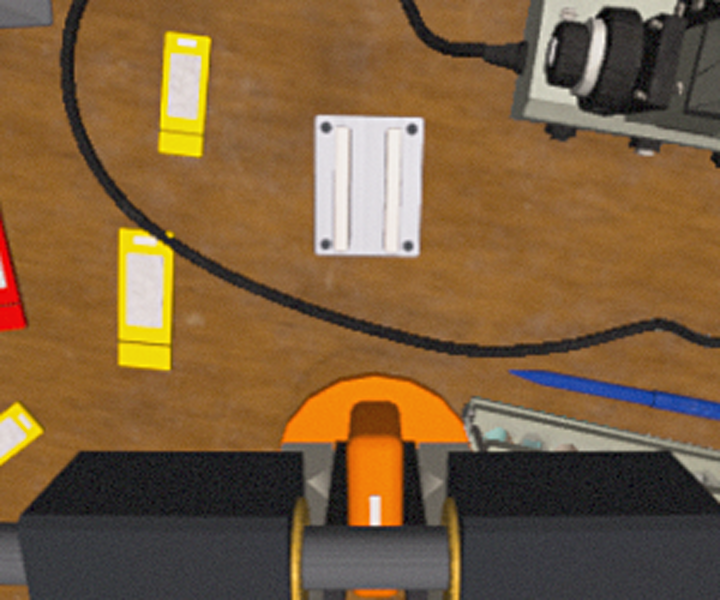

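The rest shows clearly in the crop: base corners (316,116), (424,118), (420,256) and (316,256), rails at x≈342 and 394. The plug is held straight in the jaws.

```bash
python3 - <<'E'
from lib import *
import pickle
np.set_printoptions(precision=4,suppress=True)
i=pickle.load(open('w3.pkl','rb'));t=r.camera_info('top');px=lambda L:np.array(L)/2.4+[100,40]
print('base',rect(plane(i,px([(316,116),(424,118),(420,256),(316,256)]),.005)))
Rl=px([(344,125),(395,127),(394,252),(342,250)]);P=plane(i,Rl,.033)
print('rails',P,P.mean(0));v=P[0]+P[1]-P[2]-P[3];a=np.degrees(np.arctan2(v[1],v[0]));print(a)
Tp=np.array([(617,220),(655,215),(680,313),(632,320)])/4+[190,105]
print('tri',tri([(i,Rl.mean(0)),(t,Tp.mean(0))]))
c=P.mean(0);print(go([c[0],c[1],.15],[180,0,a]))
E
```

```text
base (array([ 0.5213, -0.244 ]), 72.0768814086914, 55.77621078491211, 9.060860633850098)
rails [[ 0.5501 -0.227   0.033 ]
 [ 0.5535 -0.251   0.033 ]
 [ 0.4947 -0.2614  0.033 ]
 [ 0.4911 -0.2359  0.033 ]] [ 0.5223 -0.2438  0.033 ]
9.290491710516818
tri (array([ 0.5217, -0.2441,  0.0192]), [np.float64(0.000495747499221734), np.float64(0.0004957474992217226)])
(array([ 0.1103, -0.0049,  0.175 ]), array([ 0.0001, -0.0008,  0.0153]))
```

carry_out(targets=[[0.047,-0.002,0,0,0,0.015],[0.047,-0.003,0,0,0,0],[0,0,0.1,0,0,0],[0,0,0.1,0,0,0],[0,0,0,0,0,0]])

```text
time_s: 8.18
tcp_pos: [0.5138, -0.2438, 0.1333]
eef_rot: [-179.8, 0.4, 9.4]
contact_force: [-0.9, 0.5, 0.6]
gripper_width: 0.0119
gripper_force: 25.0
```

carry_out(targets=[[0,0,0.06,0,0,0],[0,0,0.06,0,0,0],[0,0,0.03,0,0,0],[0,0,0,0,0,0]])

```text
time_s: 8.68
tcp_pos: [0.5159, -0.245, 0.0625]
eef_rot: [180.0, 0.0, 9.5]
contact_force: [-0.2, -0.7, -0.0]
gripper_width: 0.0114
gripper_force: 25.0
```

carry_out(targets=[[0,0,0.015,0,0,0],[0,0,0.008,0,0,0],[0,0,0,0,0,0]])

```text
time_s: 9.05
tcp_pos: [0.5151, -0.2451, 0.0507]
eef_rot: [180.0, -0.0, 9.4]
contact_force: [-0.2, 0.6, -0.1]
gripper_width: 0.0118
gripper_force: 25.0
```

carry_out(targets=[[0,0,0.001,0,0,0],[0,0,0,0,0,0]])

```text
time_s: 9.3
tcp_pos: [0.5153, -0.2451, 0.0505]
eef_rot: [180.0, -0.0, 9.4]
contact_force: [-0.4, -0.2, 2.2]
gripper_width: 0.0119
gripper_force: 25.0
```

Contact is felt, so I'll release the plug, retreat and look.

carry_out(targets=[[0,0,0,0,0,0],[0,0,0,0,0,0],[0,0,0,0,0,0]], hand=0.5)

```text
time_s: 9.68
tcp_pos: [0.5151, -0.2451, 0.05]
eef_rot: [-180.0, 0.0, 9.4]
contact_force: [-0.4, -0.4, 1.1]
gripper_width: 0.0359
gripper_force: 0.0
```

carry_out(targets=[[0,0,-0.08,0,0,0],[0,0,-0.1,0,0,0],[0,0,-0.1,0,0,0],[-0.06,-0.05,0,0,0,0],[-0.06,-0.05,0,0,0,0]])

```text
time_s: 10.3
tcp_pos: [0.4471, -0.2052, 0.1904]
eef_rot: [180.0, -0.1, 9.4]
contact_force: [-0.4, 0.6, -0.1]
gripper_width: 0.0438
gripper_force: 0.0
```

carry_out(targets=[[0,0,0,0,0,0.1],[0,0,0,0,0,0]])

```text
time_s: 10.55
tcp_pos: [0.4477, -0.2054, 0.1905]
eef_rot: [180.0, -0.1, 3.5]
contact_force: [0.4, 0.2, -0.3]
gripper_width: 0.0439
gripper_force: 0.0
```

```bash
python3 - <<'E'
from lib import *
import pickle
np.set_printoptions(precision=4,suppress=True)
s=r.get_state();print(s['tcp_pos'],s['eef_rot'])
i=r.camera_info('wrist');im=r.capture('wrist');pickle.dump(i,open('w4.pkl','wb'))
cv2.imwrite('pics/w4.png',im[:,:,::-1])
for c in HUE:
  if c!='orange':
    for b in blobs(im,c,150,130,50):
      print(c,b.mean(0),rect(plane(i,b,.006)))
E
```

```text
[ 0.4477 -0.2054  0.1905] [179.9898  -0.0609   3.4835]
yellow [194.746 198.381] (array([ 0.4099, -0.1348]), 27.726131439208984, 12.496255874633789, -86.4895932674408)
yellow [191.2089 164.2405] (array([ 0.4486, -0.132 ]), 60.51823425292969, 28.113466262817383, 4.557661533355713)
yellow [202.245   71.7947] (array([ 0.5516, -0.1418]), 58.453330993652344, 21.37217903137207, 1.5842183828353882)
blue [423.4955 190.7793] (array([ 0.435 , -0.4107]), 143.6259002685547, 9.158872604370117, 89.31659698486328)
blue [ 53.8869 165.1845] (array([0.4389, 0.035 ]), 77.18529510498047, 31.50588607788086, -3.765533447265625)
red [115.8095 162.1071] (array([ 0.4468, -0.0426]), 76.41686248779297, 30.377233505249023, 16.047346115112305)
```

View pics/w4.png

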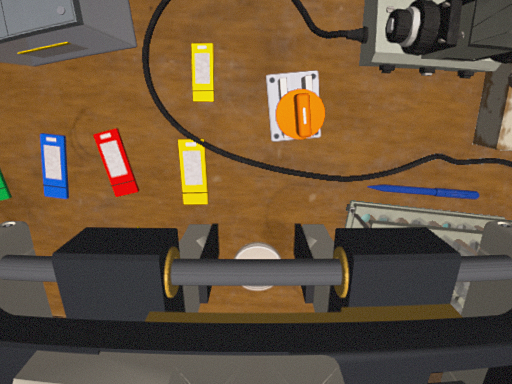

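The plug now rests across the rails at px (301,113). Next is the red mailer: grip its far end, then post it.

```bash
cat >> lib.py <<'E'
SLOT=np.array([.6098,-.001,.1185]);BX=-79.4
def post(s,th=55,slot=SLOT,bx=BX,zm=.0065):
    """move to the pose with the mailer axis through the slot, tool-x coordinate s of the mailer at the lid"""
    Rt=eul([180,0,bx])*R.from_euler('y',th,degrees=True)
    return go(slot-Rt.apply([s,0,zm]),Rt.as_euler('xyz',degrees=True))
def grasp(c,a,z,off=.028):
    """above/at the mailer's trailing end; tool yaw a"""
    u=np.array([np.cos(np.radians(a)),np.sin(np.radians(a))]);p=np.array(c)+off*u
    return go([*p,z],[180,0,a])
E
python3 - <<'E'
from lib import *
print(grasp([.4466,-.0418],16.2,.05))
E
```

```text
(array([ 0.0721, -0.3393,  0.2806]), array([ 2.000e-04, -5.000e-04, -2.108e-01]))
```

carry_out(targets=[[0.018,-0.085,0,0,0,0],[0.018,-0.085,0,0,0,0],[0.018,-0.085,0,0,0,0],[0.018,-0.084,0.02,0,0,0],[0,0,0.1,0,0,-0.105]])

```text
time_s: 11.22
tcp_pos: [0.4771, -0.0313, 0.1318]
eef_rot: [-180.0, -0.4, 10.2]
contact_force: [0.4, 0.2, -2.1]
gripper_width: 0.0436
gripper_force: 0.0
```

carry_out(targets=[[0,0,0.1,0,0,-0.106],[0,0,0.06,0,0,0],[0,0,0,0,0,0],[0,0,0,0,0,0]])

```text
time_s: 11.72
tcp_pos: [0.4745, -0.0341, 0.0509]
eef_rot: [180.0, -0.0, 16.1]
contact_force: [1.0, -0.1, 1.0]
gripper_width: 0.0438
gripper_force: 0.0
```

```bash
python3 - <<'E'
from lib import *
print(grasp([.4466,-.0418],16.2,.0095))
E
```

```text
(array([-0.002 , -0.0009,  0.0828]), array([ 0.0003, -0.0007, -0.0011]))
```

carry_out(targets=[[-0.001,-0.001,0.05,0,0,0],[0,0,0.02,0,0,0],[0,0,0.012,0,0,0],[0,0,0,0,0,0]])

```text
time_s: 12.22
tcp_pos: [0.4732, -0.0338, 0.0094]
eef_rot: [180.0, -0.0, 16.1]
contact_force: [-0.8, -0.5, 0.5]
gripper_width: 0.0436
gripper_force: 0.0
```

carry_out(targets=[[0,0,0,0,0,0],[0,0,0,0,0,0],[0,0,0,0,0,0],[0,0,0,0,0,0]], hand=0, squeeze=20)

```text
time_s: 12.72
tcp_pos: [0.4732, -0.0338, 0.0095]
eef_rot: [180.0, -0.0, 16.1]
contact_force: [-0.7, 0.4, 5.9]
gripper_width: 0.0296
gripper_force: 20.0
```

carry_out(targets=[[0,0,-0.06,0,0,0],[0,0,-0.11,0,0,0],[0,0,-0.11,0,0,0],[0,0,-0.11,0,0,0],[0,0,-0.11,0,0,0]])

```text
time_s: 13.35
tcp_pos: [0.4723, -0.034, 0.2609]
eef_rot: [-180.0, -0.0, 16.1]
contact_force: [1.1, -0.0, -0.8]
gripper_width: 0.0292
gripper_force: 20.0
```

carry_out(targets=[[0,0,0,0,0,0.16],[0,0,0,0,0,0.16],[0,0,0,0,0,0.16],[0,0,0,0,0,0.16],[0,0,0,0,0,0.16]])

```text
time_s: 13.98
tcp_pos: [0.4726, -0.0339, 0.2588]
eef_rot: [180.0, 0.0, -32.2]
contact_force: [-0.1, -0.4, -0.6]
gripper_width: 0.0295
gripper_force: 20.0
```

carry_out(targets=[[0,0,0,0,0,0.16],[0,0,0,0,0,0.16],[0,0,0,0,0,0.16],[0,0,0,0,0,0.16],[0,0,0,0,0,0.15]])

```text
time_s: 14.6
tcp_pos: [0.4726, -0.0339, 0.2588]
eef_rot: [180.0, 0.0, -79.6]
contact_force: [0.8, -0.1, -1.1]
gripper_width: 0.0294
gripper_force: 20.0
```

carry_out(targets=[[0,0,0,0,0.15,0],[0,0,0,0,0.15,0],[0,0,0,0,0.15,0],[0,0,0,0,0,0]])

```text
time_s: 15.1
tcp_pos: [0.4721, -0.0331, 0.2578]
eef_rot: [179.8, -27.2, -79.0]
contact_force: [0.5, -0.2, -0.1]
gripper_width: 0.0293
gripper_force: 20.0
```

```bash
python3 - <<'E'
from lib import *
s=r.get_state();print(s['joints'],s['tcp_pos'],s['gripper_width']);print(post(-.09))
E
```

```text
[ 38.84878941   0.69431466 -36.38222918  25.58847863 -68.68910221
 -40.66468768] [ 0.47211224 -0.03305276  0.25780764] 0.02931803415325452
(array([ 0.0166, -0.2824,  0.1466]), array([-0.0011,  0.4635,  0.0058]))
```

carry_out(targets=[[0,0,0,0,0.155,0],[0,0,0,0,0.155,0],[0,0,0,0,0.153,0.005],[0,0,0,0,0,0]])

```text
time_s: 15.6
tcp_pos: [0.4726, -0.0337, 0.2575]
eef_rot: [179.9, -54.9, -79.4]
contact_force: [-0.3, -0.8, -0.3]
gripper_width: 0.0294
gripper_force: 20.0
```

```bash
python3 - <<'E'
from lib import *
s=r.get_state();print(s['joints'],s['tcp_pos'],s['gripper_width']);print(post(-.09))
E
```

```text
[ 49.50414711  10.88078013 -45.85457532  40.44542672 -78.58271487
 -64.16107793] [ 0.47258365 -0.03370959  0.25753846] 0.02939431832512779
(array([-0.0555, -0.282 ,  0.1348]), array([0.0015, 0.0013, 0.0001]))
```

carry_out(targets=[[0,-0.094,0,0,0,0],[0,-0.094,0,0,0,0],[0,-0.094,0,0,0,0],[-0.028,0,0.067,0,0,0],[-0.028,0,0.067,0,0,0]])

```text
time_s: 16.23
tcp_pos: [0.6196, -0.0473, 0.1979]
eef_rot: [-179.4, -54.5, -80.1]
contact_force: [-0.6, -0.2, -0.4]
gripper_width: 0.0296
gripper_force: 20.0
```

carry_out(targets=[[0,0,0,0,0,0],[0,0,0,0,0,0]])

```text
time_s: 16.48
tcp_pos: [0.6195, -0.0463, 0.1995]
eef_rot: [-179.4, -54.7, -80.0]
contact_force: [0.0, -0.4, 0.0]
gripper_width: 0.0294
gripper_force: 20.0
```

```bash
python3 - <<'E'
from lib import *
s=r.get_state();print(s['joints'],s['tcp_pos'],s['gripper_width']);print(post(-.09))
import pickle
i=r.camera_info('wrist');im=r.capture('wrist');pickle.dump(i,open('w5.pkl','wb'))
cv2.imwrite('pics/w5.png',im[:,:,::-1])
E
```

```text
[ 34.88311071  24.44223958 -36.75914213  52.45863969 -69.7881874
 -62.49514494] [ 0.61945161 -0.04625781  0.19951948] 0.029419639648441038
(array([-0.0058,  0.0024,  0.0042]), array([-0.0009,  0.0054, -0.0062]))
```

View pics/w5.png

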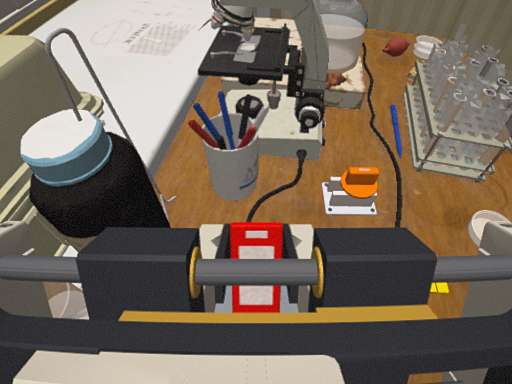

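The red mailer is held straight. I'll check the tip against the open slot in the fixed cameras.

```bash
python3 - <<'E'
from lib import *
im=r.capture('side');t=r.capture('top')
cv2.imwrite('pics/side5.png',im[:,:,::-1]);cv2.imwrite('pics/top5.png',t[:,:,::-1])
a=cv2.resize(im[130:230,250:350,::-1],(400,400),interpolation=cv2.INTER_CUBIC)
b=cv2.resize(t[90:190,210:310,::-1],(400,400),interpolation=cv2.INTER_CUBIC)
cv2.imwrite('pics/c5.png',np.hstack([a,b]))
E
```

```text
(no output)
```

View pics/c5.png

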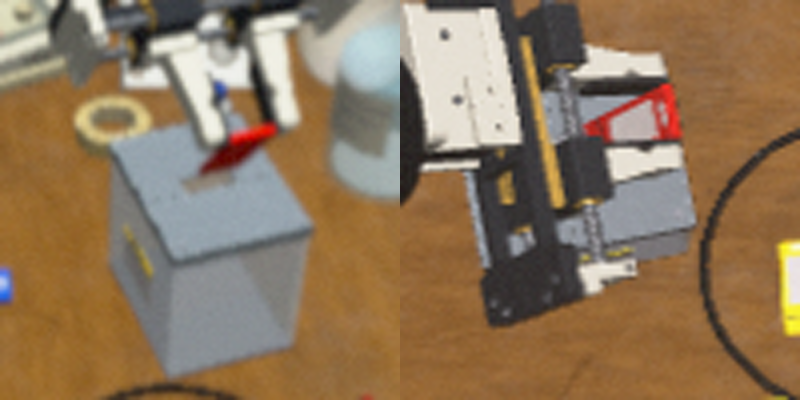

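```bash
python3 - <<'E'
from lib import *
np.set_printoptions(precision=1,suppress=True)
i=r.camera_info('side');a=np.radians(BX);x=np.array([np.cos(a),np.sin(a),0]);y=np.array([-x[1],x[0],0])
S=SLOT*[1,1,0]+[0,0,.12]
c=[S+sx*.008*x+sy*.018*y for sx,sy in((1,1),(1,-1),(-1,-1),(-1,1))]
print((proj(i,c)-[250,130])*4)
l=[S+sx*.062*x+sy*.048*y for sx,sy in((1,1),(1,-1),(-1,-1),(-1,1))]
print('lid',(proj(i,l)-[250,130])*4)
s=r.get_state();Rt=eul(s['eef_rot'])
print('tip',(proj(i,[s['tcp_pos']+Rt.apply([-.067,w,.0065]) for w in(-.015,.015)])-[250,130])*4)
I=cv2.imread('pics/side5.png')[155:190,285:325];cv2.imwrite('pics/c6.png',cv2.resize(I,(800,700),interpolation=cv2.INTER_CUBIC)[:600])
E
```

```text
[[235.8 179.9]
 [186.1 191.3]
 [177.2 176.5]
 [226.4 165.3]]
lid [[311.2 221.6]
 [174.1 254.4]
 [108.2 137.6]
 [235.4 110.1]]
tip [[239.  159.7]
 [196.8 169.4]]
```

View pics/c6.png

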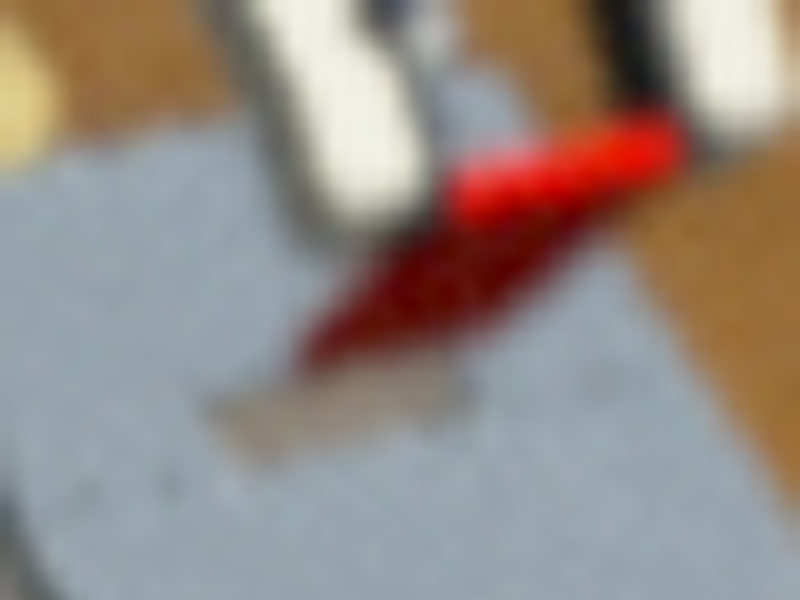

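The tip lines up with the slot in the side view, both showing the same calibration offset of about 1 px. I'll insert it.

carry_out(targets=[[-0.006,0.0024,0.004,0,0.005,-0.006],[-0.02,0,0,0,0,0],[-0.03,0,0,0,0,0],[0,0,0,0,0,0]])

```text
time_s: 17.12
tcp_pos: [0.6147, -0.0314, 0.1727]
eef_rot: [179.7, -55.1, -79.0]
contact_force: [0.4, 0.3, -0.3]
gripper_width: 0.0295
gripper_force: 20.0
```

```bash
python3 - <<'E'
from lib import *
s=r.get_state();print(s['tcp_pos'],s['eef_rot'],s['contact_force'],s['gripper_width']);print(post(-.065))
E
```

```text
[ 0.61471901 -0.03140654  0.172699  ] [179.67982709 -55.12597342 -78.97136165] [ 0.43175278  0.29020589 -0.31596734] 0.029483974775717875
(array([ 0.0059, -0.0015, -0.0013]), array([-0.0005, -0.0021,  0.0041]))
```

carry_out(targets=[[-0.02,-0.001,-0.001,0,0,0.003],[-0.02,0,0,0,0,0],[0,0,0,0,0,0]])

```text
time_s: 17.5
tcp_pos: [0.6131, -0.0201, 0.1572]
eef_rot: [-180.0, -55.1, -79.4]
contact_force: [0.3, 0.4, 0.3]
gripper_width: 0.0297
gripper_force: 20.0
```

carry_out(targets=[[-0.02,0,0,0,0,0],[-0.02,0,0,0,0,0],[0,0,0,0,0,0]])

```text
time_s: 17.88
tcp_pos: [0.611, -0.0088, 0.1408]
eef_rot: [-180.0, -55.1, -79.4]
contact_force: [0.0, -0.5, -0.2]
gripper_width: 0.0294
gripper_force: 20.0
```

```bash
python3 - <<'E'
from lib import *
print(post(-.02))
E
```

```text
(array([-0.0056, -0.0004, -0.0004]), array([-0.0006, -0.0018, -0.0001]))
```

carry_out(targets=[[-0.009,0,0,0,0,0],[0,0,0,0,0,0]])

```text
time_s: 18.12
tcp_pos: [0.6107, -0.0066, 0.1377]
eef_rot: [-179.9, -55.1, -79.5]
contact_force: [-0.2, 0.4, -1.0]
gripper_width: 0.0296
gripper_force: 20.0
```

carry_out(targets=[[0,0,0,0,0,0],[0,0,0,0,0,0],[0,0,0,0,0,0],[0,0,0,0,0,0]], hand=0.5)

```text
time_s: 18.62
tcp_pos: [0.6107, -0.0066, 0.1379]
eef_rot: [-179.8, -55.1, -79.5]
contact_force: [-0.5, 0.8, 0.1]
gripper_width: 0.0438
gripper_force: 0.0
```

```bash
python3 - <<'E'
from lib import *
im=r.capture('side');cv2.imwrite('pics/side7.png',im[:,:,::-1])
h=cv2.cvtColor(im,cv2.COLOR_RGB2HSV).astype(int)[130:230,250:350]
m=((h[...,0]<6)|(h[...,0]>172))&(h[...,1]>100)&(h[...,2]>50);y,x=np.nonzero(m);print(m.sum(),y.mean()+130,x.mean()+250)
E
```

```text
0 nan nan<stdin>:4: RuntimeWarning: Mean of empty slice.
  ret = ret.dtype.type(ret / rcount)
```

carry_out(targets=[[0.06,0,0,0,0,0],[0.06,0,-0.07,0,0,0],[0.06,0,-0.07,0,-0.1,0],[0,0,0,0,-0.16,0],[0,0,0,0,-0.16,0]])

```text
time_s: 19.3
tcp_pos: [0.6096, 0.0002, 0.2526]
eef_rot: [-179.8, -29.5, -79.4]
contact_force: [0.7, -0.8, -0.3]
gripper_width: 0.0435
gripper_force: 0.0
```

carry_out(targets=[[0,0,0,0,-0.16,0],[0,0,0,0,-0.16,0],[0,0,0,0,-0.16,0],[0,0,0,0,0,-0.16],[0,0,0,0,0,-0.16]])

```text
time_s: 19.92
tcp_pos: [0.6095, -0.0019, 0.2519]
eef_rot: [179.7, -1.0, -60.0]
contact_force: [-0.0, 0.2, 0.8]
gripper_width: 0.0435
gripper_force: 0.0
```

carry_out(targets=[[0,0,0,0,0,-0.16],[0,0,0,0,0,-0.16],[0,0,0,0,0,-0.16],[0,0,0,0,0,-0.16],[0,0,0,0,0,-0.16]])

```text
time_s: 20.55
tcp_pos: [0.6092, -0.0009, 0.2516]
eef_rot: [179.0, -0.5, -11.9]
contact_force: [0.3, 0.2, 0.7]
gripper_width: 0.0439
gripper_force: 0.0
```

```bash
python3 - <<'E'
from lib import *
s=r.get_state();print(s['tcp_pos'],s['eef_rot']);print(go([.41,.06,.2],[180,0,-3.6]))
E
```

```text
[ 0.60915907 -0.000877    0.25155513] [179.02993722  -0.46357847 -11.8868074 ]
(array([-0.4157, -0.0388,  0.0991]), array([ 0.0167, -0.0065, -0.1382]))
```

carry_out(targets=[[-0.1,-0.01,0,0,0,0],[-0.1,-0.01,0,0,0,0],[-0.1,-0.01,0.05,0,0,0],[-0.11,-0.01,0.05,0,0,0],[0,0,0,0.017,-0.0065,-0.138]])

```text
time_s: 21.18
tcp_pos: [0.4084, 0.0605, 0.1974]
eef_rot: [179.9, 0.2, -3.7]
contact_force: [1.0, -1.0, 1.3]
gripper_width: 0.0439
gripper_force: 0.0
```

carry_out(targets=[[0,0,0,0,0,0],[0,0,0,0,0,0]])

```text
time_s: 21.42
tcp_pos: [0.4143, 0.0612, 0.2]
eef_rot: [-180.0, -0.1, -4.1]
contact_force: [0.2, -0.6, -0.1]
gripper_width: 0.0436
gripper_force: 0.0
```

```bash
cat > see.py <<'E'
from lib import *
np.set_printoptions(precision=4,suppress=True)
def see(n='wrist',amin=150):
    i=r.camera_info(n);im=r.capture(n);cv2.imwrite(f'pics/see{r.get_state()["time_s"]:.1f}.png',im[:,:,::-1])
    for c in HUE:
      if c!='orange':
        for b in blobs(im,c,amin,130,50):
          q=rect(plane(i,b,.006))
          if q[1]>20 and np.linalg.norm(q[0]-[.45,0])<.35: print(c,b.mean(0).round(0),q[0],np.round(q[1:],1))
    if n=='wrist':
        h=cv2.cvtColor(im,cv2.COLOR_RGB2HSV)
see()
E
python3 see.py; python3 - <<'E'
from lib import *
s=r.get_state();print(s['tcp_pos'],s['eef_rot'])
E
```

```text
yellow [352. 215.] [ 0.343  -0.0526] [ 46.6  21.2 -43.4]
yellow [419. 162.] [ 0.4093 -0.1345] [ 26.4  12.7 -85.6]
yellow [418. 127.] [ 0.4476 -0.1317] [62.1 28.1  3.4]
yellow [430.  29.] [ 0.5566 -0.1404] [46.9 21.2  3.2]
green [199. 160.] [0.4285 0.1278] [77.  29.7 15.2]
blue [275. 146.] [0.4385 0.037 ] [76.9 28.4 -3.8]
[0.41422038 0.06109454 0.1998327 ] [-1.79982340e+02 -6.25043170e-02 -4.11080443e+00]
```

```bash
python3 - <<'E'
from lib import *
print(grasp([.4385,.037],-3.7,.0095))
E
```

```text
(array([0.1075, 0.0443, 0.3808]), array([-0.0003, -0.001 , -0.0068]))
```

carry_out(targets=[[0.054,0.022,0.05,0,0,-0.007],[0.053,0.022,0.1,0,0,0],[0,0,0.1,0,0,0],[0,0,0.05,0,0,0],[0,0,0,0,0,0]])

```text
time_s: 22.1
tcp_pos: [0.4648, 0.0347, 0.0477]
eef_rot: [179.9, 0.2, -3.6]
contact_force: [0.3, 0.2, -0.3]
gripper_width: 0.0437
gripper_force: 0.0
```

```bash
python3 - <<'E'
from lib import *
print(grasp([.4385,.037],-3.7,.0095))
E
```

```text
(array([ 0.0035, -0.0014,  0.0765]), array([0.0023, 0.0034, 0.0009]))
```

carry_out(targets=[[0.0035,-0.0014,0.045,0.002,0.003,0.001],[0,0,0.02,0,0,0],[0,0,0.0115,0,0,0],[0,0,0,0,0,0],[0,0,0,0,0,0]])

```text
time_s: 22.72
tcp_pos: [0.4679, 0.0366, 0.012]
eef_rot: [-179.8, -0.3, -3.6]
contact_force: [-0.4, 0.7, 0.7]
gripper_width: 0.0439
gripper_force: 0.0
```

carry_out(targets=[[0,0,0,0,0,0],[0,0,0,0,0,0],[0,0,0,0,0,0],[0,0,0,0,0,0]], hand=0)

```text
time_s: 23.22
tcp_pos: [0.4676, 0.0364, 0.0116]
eef_rot: [-179.9, -0.2, -3.6]
contact_force: [-1.6, -0.4, 5.6]
gripper_width: 0.0288
gripper_force: 20.0
```

carry_out(targets=[[0,0,-0.06,0,0,0],[0,0,-0.11,0,0,0],[0,0,-0.11,0,0,0],[0,0,-0.11,0,0,0],[0,0,-0.11,0,0,0]])

```text
time_s: 23.85
tcp_pos: [0.466, 0.0356, 0.2631]
eef_rot: [-179.8, -0.2, -3.6]
contact_force: [1.2, 0.9, -1.7]
gripper_width: 0.0294
gripper_force: 20.0
```

carry_out(targets=[[0,0,0,0,0,0.158],[0,0,0,0,0,0.158],[0,0,0,0,0,0.158],[0,0,0,0,0,0.158],[0,0,0,0,0,0.158]])

```text
time_s: 24.48
tcp_pos: [0.4662, 0.0358, 0.261]
eef_rot: [-179.8, -0.0, -51.3]
contact_force: [-0.7, 1.0, -0.8]
gripper_width: 0.0292
gripper_force: 20.0
```

carry_out(targets=[[0,0,0,0,0,0.158],[0,0,0,0,0,0.158],[0,0,0,0,0,0.158],[0,0,0,0,0.153,0],[0,0,0,0,0.153,0]])

```text
time_s: 25.1
tcp_pos: [0.4669, 0.0353, 0.262]
eef_rot: [-179.6, -18.5, -79.6]
contact_force: [-1.0, 0.1, -1.8]
gripper_width: 0.0289
gripper_force: 20.0
```

carry_out(targets=[[0,0,0,0,0.153,0],[0,0,0,0,0.153,0],[0,0,0,0,0.153,0],[0,0,0,0,0.153,0],[0,0,0,0,0,0]])

```text
time_s: 25.72
tcp_pos: [0.4662, 0.0364, 0.2596]
eef_rot: [180.0, -55.3, -79.2]
contact_force: [-0.4, -0.6, -0.8]
gripper_width: 0.0289
gripper_force: 20.0
```

```bash
python3 - <<'E'
from lib import *
print(r.get_state()['tcp_pos'],post(-.09))
E
```

```text
[0.46620706 0.03641925 0.2595666 ] (array([ 0.0205, -0.2681,  0.2529]), array([-0.0016, -0.0048,  0.0015]))
```

carry_out(targets=[[0,-0.09,0.01,0,0,0],[0,-0.09,0.02,0,0,0],[0,-0.088,0.02,0,-0.004,0],[0.01,0,0.1,0,0,0],[0.0105,0,0.099,0,0,0]])

```text
time_s: 26.35
tcp_pos: [0.619, -0.0465, 0.1982]
eef_rot: [-179.4, -54.6, -79.9]
contact_force: [1.0, -1.3, -0.4]
gripper_width: 0.0292
gripper_force: 20.0
```

carry_out(targets=[[0,0,0,0,0,0],[0,0,0,0,0,0]])

```text
time_s: 26.6
tcp_pos: [0.6186, -0.0458, 0.1994]
eef_rot: [-179.4, -54.7, -79.9]
contact_force: [0.7, -0.1, 1.1]
gripper_width: 0.0292
gripper_force: 20.0
```

```bash
python3 - <<'E'
from lib import *
print(r.get_state()['tcp_pos'],post(-.09,zm=.0083))
E
```

```text
[ 0.61864868 -0.04576693  0.19939565] (array([-0.0049,  0.001 ,  0.0015]), array([-0.0023,  0.0056, -0.0053]))
```

carry_out(targets=[[-0.005,0.001,0.0015,-0.002,0.005,-0.005],[-0.02,0,0,0,0,0],[-0.02,0,0,0,0,0],[0,0,0,0,0,0]])

```text
time_s: 27.1
tcp_pos: [0.6154, -0.0325, 0.1788]
eef_rot: [179.7, -55.1, -79.0]
contact_force: [0.7, 0.1, 0.0]
gripper_width: 0.0294
gripper_force: 20.0
```

```bash
python3 - <<'E'
from lib import *
print(r.get_state()['tcp_pos'],post(-.018,zm=.0083))
E
```

```text
[ 0.61539583 -0.0324624   0.17876777] (array([-0.0994, -0.0009,  0.    ]), array([-0.0006, -0.0014,  0.0034]))
```

carry_out(targets=[[-0.02,-0.001,0,0,0,0.003],[-0.02,0,0,0,0,0],[-0.02,0,0,0,0,0],[-0.02,0,0,0,0,0],[-0.018,0,0,0,0,0]])

```text
time_s: 27.72
tcp_pos: [0.6108, -0.0053, 0.1388]
eef_rot: [-179.9, -55.1, -79.5]
contact_force: [0.4, -0.5, 0.0]
gripper_width: 0.029
gripper_force: 20.0
```

carry_out(targets=[[0,0,0,0,0,0],[0,0,0,0,0,0]])

```text
time_s: 27.98
tcp_pos: [0.6109, -0.0057, 0.1396]
eef_rot: [-179.9, -55.1, -79.5]
contact_force: [-0.3, -0.5, 0.2]
gripper_width: 0.0291
gripper_force: 20.0
```

carry_out(targets=[[0,0,0,0,0,0],[0,0,0,0,0,0],[0,0,0,0,0,0],[0,0,0,0,0,0]], hand=0.5)

```text
time_s: 28.48
tcp_pos: [0.6109, -0.0057, 0.1396]
eef_rot: [-179.8, -55.1, -79.6]
contact_force: [-0.3, -0.3, -0.1]
gripper_width: 0.0436
gripper_force: 0.0
```

carry_out(targets=[[0.06,0,0,0,0,0],[0.06,0,-0.07,0,0,0],[0.06,0,-0.07,0,-0.1,0],[0,0,0,0,-0.163,0],[0,0,0,0,-0.163,0]])

```text
time_s: 29.1
tcp_pos: [0.6098, 0.0011, 0.2543]
eef_rot: [-179.8, -29.2, -79.4]
contact_force: [0.8, -1.1, 0.3]
gripper_width: 0.0438
gripper_force: 0.0
```

carry_out(targets=[[0,0,0,0,-0.163,0],[0,0,0,0,-0.163,0],[0,0,0,0,-0.163,0],[0,0,0,0,0,-0.16],[0,0,0,0,0,-0.16]])

```text
time_s: 29.72
tcp_pos: [0.6097, -0.001, 0.2535]
eef_rot: [-180.0, -0.2, -60.0]
contact_force: [-0.1, -0.1, -0.7]
gripper_width: 0.0439
gripper_force: 0.0
```

carry_out(targets=[[0,0,0,0,0,-0.16],[0,0,0,0,0,-0.16],[0,0,0,0,0,-0.16],[0,0,0,0,0,-0.16],[0,0,0,0,0,-0.16]])

```text
time_s: 30.35
tcp_pos: [0.6094, 0.0, 0.2532]
eef_rot: [179.9, -0.1, -11.9]
contact_force: [-0.0, 0.8, -1.6]
gripper_width: 0.044
gripper_force: 0.0
```

```bash
python3 - <<'E'
from lib import *
s=r.get_state();print(s['tcp_pos'],s['eef_rot']);print(go([.40,.15,.2],[180,0,15.3]))
E
```

```text
[6.09356940e-01 4.47097255e-06 2.53229834e-01] [ 1.79880431e+02 -1.02742150e-01 -1.19219612e+01]
(array([-0.4718, -0.2072,  0.1052]), array([ 0.0024, -0.0012, -0.4537]))
```

carry_out(targets=[[-0.1,-0.04,0,0,0,0],[-0.1,-0.04,0,0,0,0],[-0.1,-0.04,0.05,0,0,0],[-0.1,-0.045,0.05,0,0,0],[-0.07,-0.042,0,0,0,0]])

```text
time_s: 30.98
tcp_pos: [0.3991, 0.1505, 0.201]
eef_rot: [179.8, -0.0, -12.2]
contact_force: [0.7, 1.3, 0.0]
gripper_width: 0.0436
gripper_force: 0.0
```

carry_out(targets=[[0,0,0,0.002,-0.001,-0.15],[0,0,0,0,0,-0.15],[0,0,0,0,0,-0.15],[0,0,0,0,0,0],[0,0,0,0,0,0]])

```text
time_s: 31.6
tcp_pos: [0.402, 0.1508, 0.2026]
eef_rot: [180.0, -0.1, 14.6]
contact_force: [0.7, -0.1, -0.0]
gripper_width: 0.0443
gripper_force: 0.0
```

```bash
python3 see.py; python3 - <<'E'
from lib import *
s=r.get_state();print(s['tcp_pos'],s['eef_rot'])
print(grasp([.4286,.1276],15.3,.0095))
E
```

```text
yellow [478. 187.] [ 0.4479 -0.1313] [60.8 27.5  4.6]
green [280. 151.] [0.4285 0.128 ] [77.1 28.6 15.1]
red [207. 212.] [0.3304 0.1978] [27.2 22.7 12.1]
[0.40197572 0.15073559 0.2026137 ] [ 1.79970235e+02 -5.22532415e-02  1.45945175e+01]
(array([0.0955, 0.0573, 0.3863]), array([ 0.0005, -0.0009, -0.0118]))
```

carry_out(targets=[[0.048,0.029,0.05,0,0,-0.011],[0.047,0.028,0.1,0,0,0],[0,0,0.1,0,0,0],[0,0,0.06,0,0,0],[0,0,0,0,0,0]])

```text
time_s: 32.28
tcp_pos: [0.4541, 0.1344, 0.0458]
eef_rot: [179.8, 0.2, 15.3]
contact_force: [0.2, 0.0, 0.1]
gripper_width: 0.0438
gripper_force: 0.0
```

carry_out(targets=[[0,0,0.04,0,0,0],[0,0,0.02,0,0,0],[0,0,0,0,0,0],[0,0,0,0,0,0]])

```text
time_s: 32.78
tcp_pos: [0.456, 0.1361, 0.0186]
eef_rot: [180.0, -0.1, 15.4]
contact_force: [0.8, -0.1, -0.8]
gripper_width: 0.0438
gripper_force: 0.0
```

```bash
python3 - <<'E'
from lib import *
s=r.get_state();print(s['tcp_pos'],s['eef_rot'])
print(grasp([.4286,.1277],15.2,.0095))
E
```

```text
[0.45602409 0.13609477 0.01860988] [ 1.79995626e+02 -1.30212119e-01  1.54336408e+01]
(array([-0.0014,  0.0018,  0.0182]), array([ 0.0001, -0.0022,  0.0039]))
```

carry_out(targets=[[-0.0014,0.0018,0.012,0,-0.002,0.004],[0,0,0.0062,0,0,0],[0,0,0,0,0,0],[0,0,0,0,0,0]])

```text
time_s: 33.28
tcp_pos: [0.455, 0.1346, 0.0085]
eef_rot: [180.0, 0.1, 15.2]
contact_force: [0.8, 0.2, -1.0]
gripper_width: 0.0442
gripper_force: 0.0
```

carry_out(targets=[[0,0,0,0,0,0],[0,0,0,0,0,0],[0,0,0,0,0,0],[0,0,0,0,0,0]], hand=0)

```text
time_s: 33.78
tcp_pos: [0.4551, 0.1346, 0.0086]
eef_rot: [180.0, 0.1, 15.2]
contact_force: [0.3, 0.2, -0.8]
gripper_width: 0.0294
gripper_force: 20.0
```

carry_out(targets=[[0,0,-0.06,0,0,0],[0,0,-0.11,0,0,0],[0,0,-0.11,0,0,0],[0,0,-0.11,0,0,0],[0,0,-0.11,0,0,0]])

```text
time_s: 34.4
tcp_pos: [0.4548, 0.1345, 0.2606]
eef_rot: [180.0, 0.0, 15.2]
contact_force: [1.2, 0.4, -1.5]
gripper_width: 0.0299
gripper_force: 20.0
```

carry_out(targets=[[0,0,0,0,0,0.158],[0,0,0,0,0,0.158],[0,0,0,0,0,0.158],[0,0,0,0,0,0.158],[0,0,0,0,0,0.158]])

```text
time_s: 35.02
tcp_pos: [0.4551, 0.1347, 0.2584]
eef_rot: [179.9, 0.0, -32.5]
contact_force: [0.6, 1.1, -0.2]
gripper_width: 0.0295
gripper_force: 19.9
```

carry_out(targets=[[0,0,0,0,0,0.158],[0,0,0,0,0,0.158],[0,0,0,0,0,0.158],[0,0,0,0,0,0.158],[0,0,0,0,0,0.155]])

```text
time_s: 35.65
tcp_pos: [0.455, 0.1347, 0.2584]
eef_rot: [179.9, -0.0, -79.7]
contact_force: [0.0, 0.4, 0.3]
gripper_width: 0.0299
gripper_force: 19.9
```

carry_out(targets=[[0,0,0,0,0.153,0],[0,0,0,0,0.153,0],[0,0,0,0,0.153,0],[0,0,0,0,0.153,0],[0,0,0,0,0.153,0]])

```text
time_s: 36.28
tcp_pos: [0.4554, 0.1354, 0.259]
eef_rot: [-180.0, -46.2, -79.4]
contact_force: [-0.3, 0.7, -0.5]
gripper_width: 0.0297
gripper_force: 20.0
```

carry_out(targets=[[0,0,0,0,0.153,0],[0,0,0,0,0,0]])

```text
time_s: 36.52
tcp_pos: [0.4549, 0.1354, 0.2565]
eef_rot: [179.5, -55.4, -78.9]
contact_force: [0.3, -0.7, -1.0]
gripper_width: 0.0296
gripper_force: 20.0
```

```bash
python3 - <<'E'
from lib import *
print(r.get_state()['tcp_pos'],post(-.09,zm=.0073))
E
```

```text
[0.45490441 0.1354261  0.25654065] (array([ 0.1384, -0.2544,  0.4108]), array([ 0.0017, -0.0075,  0.0047]))
```

carry_out(targets=[[0.048,-0.051,0.068,0,0,0],[0.048,-0.051,0.068,0,0,0],[0.048,-0.051,0.068,0,0,0],[0.048,-0.051,0.068,0,0,0],[0.048,-0.051,0.069,0,-0.006,0.004]])

```text
time_s: 37.15
tcp_pos: [0.6199, -0.0484, 0.2604]
eef_rot: [-179.5, -54.6, -80.0]
contact_force: [0.9, 0.6, 0.3]
gripper_width: 0.0298
gripper_force: 20.0
```

carry_out(targets=[[-0.05,0,0.035,0,0,0],[-0.05,0,0.035,0,0,0],[0,0,0,0,0,0],[0,0,0,0,0,0]])

```text
time_s: 37.65
tcp_pos: [0.6195, -0.0464, 0.1999]
eef_rot: [-179.6, -54.7, -79.9]
contact_force: [0.7, -0.4, -0.0]
gripper_width: 0.0299
gripper_force: 20.0
```

```bash
python3 - <<'E'
from lib import *
print(r.get_state()['tcp_pos'],post(-.09,zm=.0057))
E
```

```text
[ 0.61945389 -0.04635048  0.19987165] (array([-0.0064,  0.0023,  0.006 ]), array([-0.    ,  0.0051, -0.005 ]))
```

carry_out(targets=[[-0.0064,0.0023,0.006,0,0.005,-0.005],[-0.02,0,0,0,0,0],[-0.02,0,0,0,0,0],[0,0,0,0,0,0]])

```text
time_s: 38.15
tcp_pos: [0.6157, -0.0354, 0.1768]
eef_rot: [179.7, -55.1, -79.1]
contact_force: [0.6, 0.3, 0.1]
gripper_width: 0.0297
gripper_force: 20.0
```

```bash
python3 - <<'E'
from lib import *
print(r.get_state()['tcp_pos'],post(-.018,zm=.0057))
E
```

```text
[ 0.61571644 -0.03540944  0.17679914] (array([-0.0996, -0.0013, -0.0019]), array([ 0.001 , -0.0014,  0.003 ]))
```

carry_out(targets=[[-0.02,-0.001,-0.002,0,0,0.003],[-0.02,0,0,0,0,0],[-0.02,0,0,0,0,0],[-0.02,0,0,0,0,0],[-0.018,0,0,0,0,0]])

```text
time_s: 38.78
tcp_pos: [0.611, -0.0071, 0.1373]
eef_rot: [-180.0, -55.1, -79.5]
contact_force: [-0.2, -0.8, -0.6]
gripper_width: 0.0298
gripper_force: 20.0
```

carry_out(targets=[[0,0,0,0,0,0],[0,0,0,0,0,0]])

```text
time_s: 39.02
tcp_pos: [0.6111, -0.0075, 0.1381]
eef_rot: [-179.9, -55.1, -79.6]
contact_force: [-0.0, -0.0, -0.5]
gripper_width: 0.0297
gripper_force: 20.0
```

carry_out(targets=[[0,0,0,0,0,0],[0,0,0,0,0,0],[0,0,0,0,0,0],[0,0,0,0,0,0]], hand=0.5)

```text
time_s: 39.52
tcp_pos: [0.6111, -0.0076, 0.1381]
eef_rot: [-179.9, -55.1, -79.6]
contact_force: [-0.4, -0.6, 0.2]
gripper_width: 0.0439
gripper_force: 0.0
```

carry_out(targets=[[0.06,0,0,0,0,0],[0.06,0,-0.07,0,0,0],[0.06,0,-0.07,0,-0.1,0],[0,0,0,0,-0.163,0],[0,0,0,0,-0.163,0]])

```text
time_s: 40.15
tcp_pos: [0.6101, -0.0007, 0.2529]
eef_rot: [-179.8, -29.2, -79.5]
contact_force: [0.1, -1.3, -0.8]
gripper_width: 0.0436
gripper_force: 0.0
```

carry_out(targets=[[0,0,0,0,-0.163,0],[0,0,0,0,-0.163,0],[0,0,0,0,-0.163,0],[0,0,0,0,0,0]])

```text
time_s: 40.65
tcp_pos: [0.6108, -0.0037, 0.253]
eef_rot: [-179.8, 0.0, -79.8]
contact_force: [-0.4, -0.1, 0.2]
gripper_width: 0.0437
gripper_force: 0.0
```

```bash
python3 - <<'E'
from lib import *
s=r.get_state();print(s['tcp_pos'],s['eef_rot'],s['joints']);print(go([.47,-.11,.22],[180,0,-79.4]))
i=r.camera_info('side');im=r.capture('side');h=cv2.cvtColor(im,cv2.COLOR_RGB2HSV).astype(int)[120:235,265:335]
print(((h[...,0]>45)&(h[...,0]<80)&(h[...,1]>120)).sum())
cv2.imwrite('pics/side9.png',im[:,:,::-1])
E
```

```text
[ 0.61077593 -0.0037431   0.25302413] [-1.79812837e+02  2.81569869e-03 -7.97680736e+01] [ 1.79648756e+01  1.38014481e+01 -6.39360153e+00  2.38893447e-02
 -6.96191119e+01 -7.74123716e+00]
(array([0.1591, 0.315 , 0.065 ]), array([-0.0031,  0.    , -0.0061]))
0
```

carry_out(targets=[[0.02,0.08,0,0,0,0],[0.02,0.08,0,0,0,0],[0.02,0.08,0.03,0,0,0],[0,0.08,0.035,0,0,0],[0,0,0,0,0,0]])

```text
time_s: 41.32
tcp_pos: [0.4544, -0.061, 0.218]
eef_rot: [179.8, -0.2, -79.4]
contact_force: [0.4, 0.1, 0.8]
gripper_width: 0.0438
gripper_force: 0.0
```

carry_out(targets=[[0,0,0,0,0,0]])

```text
time_s: 41.45
tcp_pos: [0.4584, -0.0602, 0.2196]
eef_rot: [-179.9, -0.2, -79.4]
contact_force: [-0.1, -0.0, 0.4]
gripper_width: 0.044
gripper_force: 0.0
```

```bash
python3 - <<'E'
from lib import *
np.set_printoptions(precision=4,suppress=True)
s=r.get_state();print(s['tcp_pos'],s['eef_rot'])
i=r.camera_info('wrist');im=r.capture('wrist')
h=cv2.cvtColor(im,cv2.COLOR_RGB2HSV).astype(int);m=((h[...,0]>=24)&(h[...,0]<=36)&(h[...,1]>110)&(h[...,2]>40)).astype(np.uint8);m[225:]=0
m=cv2.morphologyEx(m,cv2.MORPH_CLOSE,np.ones((5,5)))
for c in cv2.findContours(m,0,1)[0]:
    if cv2.contourArea(c)>150: print(c.mean((0,1)),rect(plane(i,c.reshape(-1,2),.006)))
q=proj(i,[.4418,-.132,.006])[0].astype(int);print(q)
x0=max(q[0]-70,0);y0=max(q[1]-52,0)
cv2.imwrite('pics/y.png',cv2.resize(im[y0:y0+105,x0:x0+140,::-1],(800,600),interpolation=cv2.INTER_CUBIC))
E
```

```text
[ 0.4584 -0.0602  0.2196] [-179.9475   -0.2428  -79.4018]
[346.1538 189.2596] (array([ 0.3391, -0.0502]), 59.86251449584961, 23.331541061401367, -43.530826568603516)
[303.936  121.2267] (array([ 0.4123, -0.1241]), 77.37571716308594, 30.0858211517334, 4.432281970977783)
[191.7481  84.4593] (array([ 0.5507, -0.1415]), 59.62079620361328, 23.093952178955078, 2.7544777393341064)
[281 109]
```

View pics/y.png

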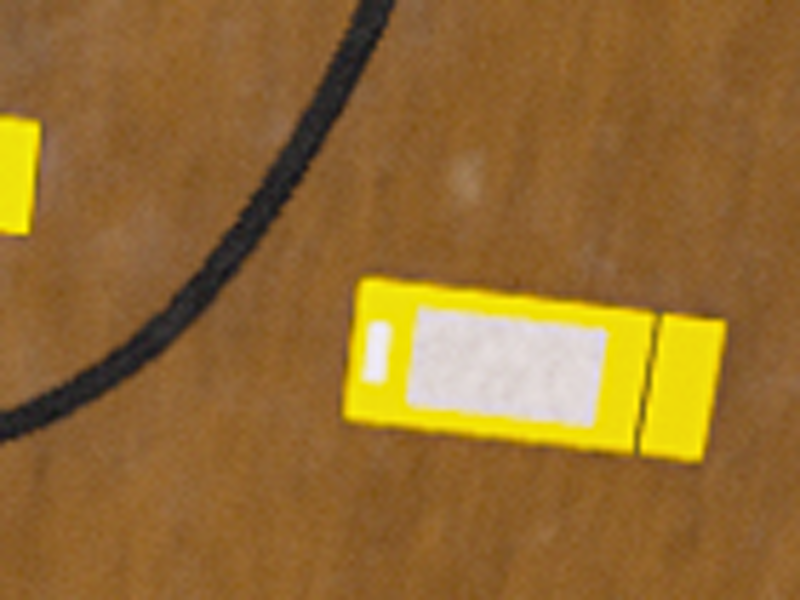

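The yellow mailer (78 x 30 mm) has been knocked to (0.412, -0.124) and is now clear of the cable, so a far-end grasp works.

carry_out(targets=[[0,0,0,0,0,-0.155],[0,0,0,0,0,-0.155],[0,0,0,0,0,-0.155],[0,0,0,0,0,-0.155],[0,0,0,0,0,-0.155]])

```text
time_s: 42.12
tcp_pos: [0.4591, -0.0602, 0.2193]
eef_rot: [179.9, -0.2, -32.7]
contact_force: [0.4, 1.0, -0.3]
gripper_width: 0.0439
gripper_force: 0.0
```

carry_out(targets=[[0,0,0,0,0,-0.155],[0,0,0,0,0,-0.155],[0,0,0,0,0,-0.155],[0,0,0,0,0,-0.155],[0,0,0,0,0,0]])

```text
time_s: 42.75
tcp_pos: [0.4589, -0.0602, 0.2193]
eef_rot: [179.8, -0.0, 4.2]
contact_force: [0.6, 0.2, -0.1]
gripper_width: 0.0437
gripper_force: 0.0
```

```bash
python3 - <<'E'
from lib import *
print(grasp([.4123,-.1241],4.4,.05))
E
```

```text
(array([-0.0465,  0.1193,  0.3389]), array([ 0.0031, -0.0006, -0.0039]))
```

carry_out(targets=[[-0.023,0.06,0.04,0.003,0,-0.004],[-0.0235,0.059,0.08,0,0,0],[0,0,0.1,0,0,0],[0,0,0.1,0,0,0],[0,0,0.018,0,0,0]])

```text
time_s: 43.38
tcp_pos: [0.4377, -0.1219, 0.0479]
eef_rot: [180.0, 0.3, 4.2]
contact_force: [1.1, -0.0, 0.6]
gripper_width: 0.0443
gripper_force: 0.0
```

carry_out(targets=[[0,0,0.04,0,0,0],[0,0,0.02,0,0,0],[0,0,0,0,0,0],[0,0,0,0,0,0]])

```text
time_s: 43.88
tcp_pos: [0.4404, -0.1214, 0.0213]
eef_rot: [-180.0, -0.1, 4.4]
contact_force: [0.1, -0.4, -0.0]
gripper_width: 0.044
gripper_force: 0.0
```

```bash
python3 - <<'E'
from lib import *
print(r.get_state()['tcp_pos'],grasp([.4123,-.1241],4.4,.0092))
E
```

```text
[ 0.44037645 -0.12142228  0.02134572] (array([-0.0005,  0.001 ,  0.0243]), array([-0.0005, -0.0023,  0.0006]))
```

carry_out(targets=[[-0.0005,0.001,0.016,0,-0.002,0.0006],[0,0,0.008,0,0,0],[0,0,0,0,0,0],[0,0,0,0,0,0]])

```text
time_s: 44.38
tcp_pos: [0.4394, -0.1221, 0.0083]
eef_rot: [-180.0, 0.1, 4.4]
contact_force: [0.1, -0.8, 0.7]
gripper_width: 0.0443
gripper_force: 0.8
```

carry_out(targets=[[0,0,0,0,0,0],[0,0,0,0,0,0],[0,0,0,0,0,0],[0,0,0,0,0,0]], hand=0)

```text
time_s: 44.88
tcp_pos: [0.4393, -0.1221, 0.0084]
eef_rot: [-180.0, 0.1, 4.4]
contact_force: [0.3, -0.1, -0.2]
gripper_width: 0.0296
gripper_force: 20.1
```

carry_out(targets=[[0,0,-0.06,0,0,0],[0,0,-0.11,0,0,0],[0,0,-0.11,0,0,0],[0,0,-0.11,0,0,0],[0,0,-0.11,0,0,0]])

```text
time_s: 45.5
tcp_pos: [0.4391, -0.1221, 0.2603]
eef_rot: [-179.9, 0.0, 4.4]
contact_force: [1.9, 0.2, -0.3]
gripper_width: 0.0296
gripper_force: 20.0
```

carry_out(targets=[[0,0,0,0,0,0.155],[0,0,0,0,0,0.155],[0,0,0,0,0,0.155],[0,0,0,0,0,0.155],[0,0,0,0,0,0.155]])

```text
time_s: 46.12
tcp_pos: [0.4393, -0.1221, 0.2581]
eef_rot: [180.0, 0.1, -42.4]
contact_force: [-0.4, 0.9, -0.2]
gripper_width: 0.0301
gripper_force: 20.0
```

carry_out(targets=[[0,0,0,0,0,0.155],[0,0,0,0,0,0.155],[0,0,0,0,0,0.155],[0,0,0,0,0,0.155],[0,0,0,0,0,0]])

```text
time_s: 46.75
tcp_pos: [0.4394, -0.1221, 0.2582]
eef_rot: [179.9, 0.1, -79.2]
contact_force: [0.7, -0.2, 0.4]
gripper_width: 0.0297
gripper_force: 20.0
```

carry_out(targets=[[0,0,0,0,0.153,0],[0,0,0,0,0.153,0],[0,0,0,0,0.153,0],[0,0,0,0,0.153,0],[0,0,0,0,0.153,0]])

```text
time_s: 47.38
tcp_pos: [0.4399, -0.1216, 0.259]
eef_rot: [179.9, -46.1, -78.9]
contact_force: [0.3, -0.6, -0.5]
gripper_width: 0.0295
gripper_force: 20.0
```

carry_out(targets=[[0,0,0,0,0.153,0],[0,0,0,0,0,0]])

```text
time_s: 47.62
tcp_pos: [0.4395, -0.1216, 0.2572]
eef_rot: [179.1, -55.3, -78.3]
contact_force: [0.6, -0.2, -0.4]
gripper_width: 0.0296
gripper_force: 20.0
```

```bash
python3 - <<'E'
from lib import *
print(r.get_state()['tcp_pos'],post(-.09,zm=.0062))
E
```

```text
[ 0.43949707 -0.12161254  0.25717451] (array([-0.1431, -0.3808,  0.0033]), array([-0.0006, -0.0045,  0.0106]))
```

carry_out(targets=[[-0.0114,-0.0952,-0.0163,0,0,0],[-0.0114,-0.0952,-0.0163,0,0,0],[-0.0114,-0.0952,-0.0163,0,0,0],[-0.0114,-0.0952,-0.0163,0,0,0],[0,0,0,0,-0.004,0.006]])

```text
time_s: 48.25
tcp_pos: [0.6221, -0.0469, 0.2578]
eef_rot: [-179.7, -54.7, -79.7]
contact_force: [-1.2, -1.0, -0.2]
gripper_width: 0.0296
gripper_force: 20.0
```

carry_out(targets=[[-0.049,0,0.034,0,0,0],[-0.049,0,0.034,0,0,0],[0,0,0,0,0,0],[0,0,0,0,0,0]])

```text
time_s: 48.75
tcp_pos: [0.6198, -0.0474, 0.1999]
eef_rot: [-179.5, -54.8, -79.9]
contact_force: [-0.0, -0.2, -0.1]
gripper_width: 0.0295
gripper_force: 20.0
```

```bash
python3 - <<'E'
from lib import *
print(r.get_state()['tcp_pos'],post(-.09,zm=.0057))
E
```

```text
[ 0.61975652 -0.04735143  0.19989401] (array([-0.0077,  0.0026,  0.0044]), array([-0.0013,  0.0041, -0.0044]))
```

carry_out(targets=[[-0.0077,0.0026,0.0044,0,0.004,-0.004],[-0.02,0,0,0,0,0],[-0.02,0,0,0,0,0],[0,0,0,0,0,0]])

```text
time_s: 49.25
tcp_pos: [0.616, -0.0353, 0.1769]
eef_rot: [179.9, -55.1, -79.3]
contact_force: [0.6, 0.1, 0.1]
gripper_width: 0.0297
gripper_force: 20.0
```

```bash
python3 - <<'E'
from lib import *
print(r.get_state()['tcp_pos'],post(-.018,zm=.0057))
E
```

```text
[ 0.61595818 -0.03526542  0.17694351] (array([-0.0997, -0.0006, -0.0015]), array([-0.0007, -0.0012,  0.0013]))
```

carry_out(targets=[[-0.02,-0.001,-0.0015,0,0,0.001],[-0.02,0,0,0,0,0],[-0.02,0,0,0,0,0],[-0.02,0,0,0,0,0],[-0.018,0,0,0,0,0]])

```text
time_s: 49.88
tcp_pos: [0.6112, -0.0071, 0.1373]
eef_rot: [-179.9, -55.1, -79.5]
contact_force: [-0.5, 0.6, 0.2]
gripper_width: 0.0294
gripper_force: 20.0
```

carry_out(targets=[[0,0,0,0,0,0],[0,0,0,0,0,0]])

```text
time_s: 50.12
tcp_pos: [0.6113, -0.0075, 0.1381]
eef_rot: [-179.9, -55.0, -79.5]
contact_force: [-1.0, -0.4, -0.3]
gripper_width: 0.0298
gripper_force: 20.0
```

carry_out(targets=[[0,0,0,0,0,0],[0,0,0,0,0,0],[0,0,0,0,0,0],[0,0,0,0,0,0]], hand=0.5)

```text
time_s: 50.62
tcp_pos: [0.6113, -0.0076, 0.1381]
eef_rot: [-179.8, -55.0, -79.5]
contact_force: [0.2, -0.1, 0.4]
gripper_width: 0.0438
gripper_force: 0.0
```

carry_out(targets=[[0.06,0,0,0,0,0],[0.06,0,-0.07,0,0,0],[0.06,0,-0.07,0,-0.1,0],[0,0,0,0,-0.163,0],[0,0,0,0,-0.163,0]])

```text
time_s: 51.25
tcp_pos: [0.6102, -0.0007, 0.2528]
eef_rot: [-179.8, -29.1, -79.4]
contact_force: [-0.1, -1.5, -0.9]
gripper_width: 0.0437
gripper_force: 0.0
```

carry_out(targets=[[0,0,0,0,-0.163,0],[0,0,0,0,-0.163,0],[0,0,0,0,-0.163,0],[0,0,0,0,0,-0.148],[0,0,0,0,0,-0.148]])

```text
time_s: 51.88
tcp_pos: [0.6101, -0.0028, 0.252]
eef_rot: [-179.9, -0.1, -61.5]
contact_force: [-1.1, -0.0, -0.3]
gripper_width: 0.044
gripper_force: 0.0
```

carry_out(targets=[[0,0,0,0,0,-0.148],[0,0,0,0,0,-0.148],[0,0,0,0,0,-0.148],[0,0,0,0,0,-0.148],[0,0,0,0,0,-0.148]])

```text
time_s: 52.5
tcp_pos: [0.6098, -0.0019, 0.2517]
eef_rot: [179.9, -0.1, -17.0]
contact_force: [1.1, -0.1, -0.7]
gripper_width: 0.044
gripper_force: 0.0
```

carry_out(targets=[[0,0,0,0,0,-0.148],[0,0,0,0,0,-0.148],[0,0,0,0,0,-0.148],[0,0,0,0,0,0]])

```text
time_s: 53.0
tcp_pos: [0.6099, -0.0019, 0.2518]
eef_rot: [179.9, -0.1, 9.3]
contact_force: [0.2, 0.1, -0.3]
gripper_width: 0.0439
gripper_force: 0.0
```

```bash
python3 - <<'E'
from lib import *
s=r.get_state();print(s['tcp_pos'],s['eef_rot']);print(go([.45,-.25,.24],[180,0,9.4]))
im=r.capture('side');cv2.imwrite('pics/side11.png',im[:,:,::-1])
E
```

```text
[ 0.60986754 -0.00185668  0.25176063] [ 1.79865085e+02 -6.80602436e-02  9.33425238e+00]
(array([-0.396 ,  0.4378,  0.0241]), array([ 0.0022, -0.0011, -0.0011]))
```

carry_out(targets=[[-0.065,0,0,0,0,0],[-0.065,0,0,0,0,0],[0,0,0,0,0,0],[0,0,0,0,0,0]])

```text
time_s: 53.55
tcp_pos: [0.5465, -0.0123, 0.2522]
eef_rot: [179.9, -0.1, 9.3]
contact_force: [-0.2, -0.1, 0.1]
gripper_width: 0.0436
gripper_force: 0.0
```

```bash
python3 - <<'E'
from lib import *
import pickle
np.set_printoptions(precision=4,suppress=True)
s=r.get_state();print(s['tcp_pos'],s['eef_rot'])
i=r.camera_info('wrist');im=r.capture('wrist');pickle.dump(i,open('w6.pkl','wb'));cv2.imwrite('pics/w6.png',im[:,:,::-1])
q=proj(i,[SLOT])[0];print('slot px',q);print('rest px',proj(i,[.515,-.245,.06]))
x,y=q.astype(int);c=im[y-32:y+38,x-48:x+47,::-1]
g=c.astype(int).mean(2);print(g[::5,::6].astype(int))
cv2.imwrite('pics/slot.png',cv2.resize(c,(800,590),interpolation=cv2.INTER_CUBIC))
E
```

```text
[ 0.5465 -0.0123  0.2522] [179.8618  -0.1464   9.3011]
slot px [254.4414 115.6384]
rest px [[430.776  221.8178]]
[[137 143 142 142 141 141 139 143 142 139 144 147 142 139 138 141]
 [138 143 143 136 139 138 140 138 138 138 143 145 137 143 141 139]
 [143 139 140 139 144 144 141 144 139 139 142 144 143 143 142 142]
 [143 142 139 141 143 140 143 105 139 135 144 136 137 140 142 142]
 [141 140 142 138 142 139 147  97  80 131 144 140 140 139 139 140]
 [138 142 144 138 142 136 140 113 129 132 141 139 144 143 138 143]
 [141 142 140 141 143 144 139 132 132 131 143 141 140 142 141 141]
 [141 138 142 142 142 138 140 132 131 132 147 144 139 141 140 142]
 [139 138 142 139 141 136 135 131 130 133 142 138 141 142 143 137]
 [142 138 139 138 141 139 138 130 132 129 142 143 143 142 140 140]
 [142 141 138 138 141 139 141 131 121 129 140 142 144 140 140 136]
 [138 141 140 140 142 142 140 140 141 140 143 144 135 138 138 140]
 [137 144 140 142 139 136 137 142 142 144 142 145 140 140 138 142]
 [142 140 137 137 140 137 138 141 138 136 143 138 139 141 142 139]]
```

View pics/slot.png

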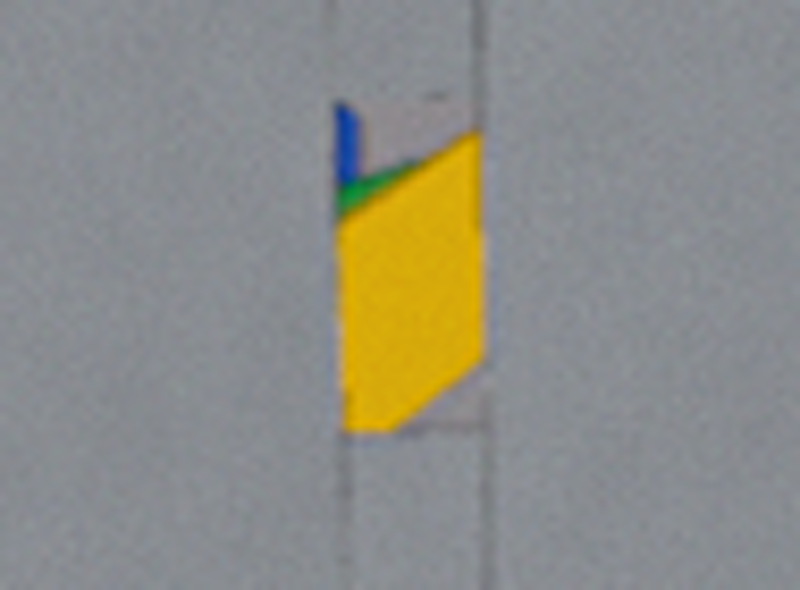

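The view through the slot shows yellow, green and blue lying inside. Slot corners in the crop are (336,98), (479,98), (487,430) and (345,430). Next I'll compute the slot centre and go for the plug.

```bash
python3 - <<'E'
from lib import *
import pickle
np.set_printoptions(precision=4,suppress=True)
i=pickle.load(open('w6.pkl','rb'));c=np.array([(336,98),(479,98),(487,430),(345,430)])/8.42+[206,83]
P=plane(i,c,.12);print(P.mean(0),rect(P));v=P[0]+P[1]-P[2]-P[3];print(np.degrees(np.arctan2(v[1],v[0])))
print(go([.45,-.25,.24],[180,0,9.4]))
E
```

```text
[ 0.6108 -0.0013  0.12  ] (array([ 0.6109, -0.0014]), 36.07221221923828, 15.84014892578125, 10.38709831237793)
10.700174966545182
(array([-0.2678,  0.4378,  0.0244]), array([ 0.0024, -0.002 , -0.0012]))
```

carry_out(targets=[[-0.053,0.088,0.005,0,0,0],[-0.053,0.088,0.005,0,0,0],[-0.053,0.087,0.005,0,0,0],[-0.053,0.087,0.005,0,0,0],[-0.055,0.087,0.004,0.002,-0.002,0]])

```text
time_s: 54.22
tcp_pos: [0.45, -0.2514, 0.2398]
eef_rot: [180.0, 0.0, 9.4]
contact_force: [0.7, -1.2, 0.1]
gripper_width: 0.0435
gripper_force: 0.0
```

carry_out(targets=[[0,0,0,0,0,0],[0,0,0,0,0,0]])

```text
time_s: 54.48
tcp_pos: [0.4505, -0.2501, 0.2399]
eef_rot: [180.0, 0.0, 9.3]
contact_force: [0.8, 0.7, -0.3]
gripper_width: 0.0438
gripper_force: 0.0
```

```bash
python3 - <<'E'
from lib import *
import pickle
np.set_printoptions(precision=4,suppress=True)
s=r.get_state();print(s['tcp_pos'],s['eef_rot'])
i=r.camera_info('wrist');I=r.capture('wrist');cv2.imwrite('pics/w7.png',I[:,:,::-1])
q=proj(i,[.515,-.245,.04])[0];print(q)
h=cv2.cvtColor(I,cv2.COLOR_RGB2HSV).astype(int)
m=((h[...,0]>=5)&(h[...,0]<=20)&(h[...,1]>190)&(h[...,2]>120)).astype(np.uint8)
M=np.zeros_like(m);x,y=q.astype(int);M[y-35:y+45,x-40:x+40]=1;m&=M
c=max(cv2.findContours(m,0,1)[0],key=cv2.contourArea).reshape(-1,2)
P=plane(i,c,.038)
print('enc',cv2.minEnclosingCircle(np.float32(P[:,:2]*1000)),P.max(0),P.min(0))
e=cv2.fitEllipse(np.float32(c));print(e,plane(i,[e[0]],.038))
# brighter top face of bar: edges via white mark
w=((h[...,1]<60)&(h[...,2]>200)).astype(np.uint8)&M
for k in cv2.findContours(w,0,1)[0]:
    if cv2.contourArea(k)>5:
        W=plane(i,k.reshape(-1,2),.064);print('white',rect(W))
print(go([.515,-.245,.12],[180,0,9.4]))
E
```

```text
[ 0.4505 -0.2501  0.2399] [179.9851   0.0486   9.3046]
[260.5161 112.0706]
enc ((515.43603515625, -246.0856170654297), 24.34598731994629) [ 0.5392 -0.2219  0.038 ] [ 0.4916 -0.2702  0.038 ]
((261.0791015625, 111.45453643798828), (41.146427154541016, 41.37225341796875), 16.883092880249023) [[ 0.5157 -0.2456  0.038 ]]
white (array([ 0.4992, -0.2633]), 20.506269454956055, 9.478240013122559, -42.0126953125)
white (array([ 0.515 , -0.2451]), 12.528668403625488, 2.1341331005096436, 9.548018455505371)
white (array([ 0.5224, -0.2422]), 58.51877212524414, 45.317474365234375, 8.415532112121582)
(array([0.1288, 0.0119, 0.2396]), array([ 0.0002,  0.0009, -0.0004]))
```

carry_out(targets=[[0.065,0.006,0,0,0,0],[0.064,0.006,0,0,0,0],[0,0,0.1,0,0,0],[0,0,0.1,0,0,0],[0,0,0.04,0,0,0]])

```text
time_s: 55.15
tcp_pos: [0.5137, -0.2435, 0.1168]
eef_rot: [-179.9, 0.3, 9.5]
contact_force: [1.1, -0.3, 0.4]
gripper_width: 0.0436
gripper_force: 0.0
```

carry_out(targets=[[0,0,0.04,0,0,0],[0,0,0.04,0,0,0],[0,0,0,0,0,0],[0,0,0,0,0,0]])

```text
time_s: 55.65
tcp_pos: [0.5155, -0.2447, 0.0807]
eef_rot: [180.0, -0.0, 9.5]
contact_force: [-0.8, -1.2, 0.3]
gripper_width: 0.0438
gripper_force: 0.0
```

```bash
python3 - <<'E'
from lib import *
print(r.get_state()['tcp_pos'],go([.5152,-.2451,.051],[180,0,9.4]))
E
```

```text
[ 0.51548025 -0.24473066  0.0807359 ] (array([-0.0007,  0.0006,  0.0595]), array([ 0.0008, -0.0001,  0.0013]))
```

carry_out(targets=[[-0.0007,0.0006,0.04,0,0,0],[0,0,0.02,0,0,0],[0,0,0,0,0,0],[0,0,0,0,0,0]])

```text
time_s: 56.15
tcp_pos: [0.5147, -0.2458, 0.0508]
eef_rot: [180.0, -0.0, 9.4]
contact_force: [1.0, 0.2, 0.1]
gripper_width: 0.0437
gripper_force: 0.0
```

carry_out(targets=[[0,0,0,0,0,0],[0,0,0,0,0,0],[0,0,0,0,0,0],[0,0,0,0,0,0]], hand=0, squeeze=25)

```text
time_s: 56.65
tcp_pos: [0.5142, -0.2457, 0.0501]
eef_rot: [180.0, 0.0, 9.4]
contact_force: [-0.1, 1.0, 0.8]
gripper_width: 0.012
gripper_force: 25.0
```

carry_out(targets=[[0,0,-0.05,0,0,0],[0,0,-0.1,0,0,0],[0,0,-0.1,0,0,0],[0,0,-0.1,0,0,0],[0,0,0,0,0,0]])

```text
time_s: 57.28
tcp_pos: [0.5164, -0.2462, 0.2297]
eef_rot: [179.8, -0.4, 9.4]
contact_force: [-0.7, -0.1, -1.6]
gripper_width: 0.0118
gripper_force: 25.0
```

```bash
python3 - <<'E'
from lib import *
print(r.get_state()['tcp_pos'],go([.6109,-.0013,.19],[180,0,10.5]))
E
```

```text
[ 0.5164411  -0.24617517  0.2296572 ] (array([ 0.266 , -0.4525,  0.0796]), array([ 0.0034, -0.0066, -0.018 ]))
```

carry_out(targets=[[0.053,-0.09,0,0,0,0],[0.053,-0.09,0,0,0,0],[0.053,-0.09,0,0,0,0],[0.053,-0.091,0,0,0,0],[0.053,-0.091,0,0,0,-0.018]])

```text
time_s: 57.9
tcp_pos: [0.6079, 0.0007, 0.2238]
eef_rot: [180.0, 0.1, 10.5]
contact_force: [0.1, -0.1, 0.2]
gripper_width: 0.012
gripper_force: 25.0
```

carry_out(targets=[[0,0,0.04,0,0,0],[0,0,0.03,0,0,0],[0,0,0,0,0,0],[0,0,0,0,0,0]])

```text
time_s: 58.4
tcp_pos: [0.6082, -0.0016, 0.1903]
eef_rot: [180.0, 0.0, 10.4]
contact_force: [-0.0, 0.2, -0.3]
gripper_width: 0.0122
gripper_force: 25.0
```

```bash
python3 - <<'E'
from lib import *
print(r.get_state()['tcp_pos'],r.get_state()['eef_rot'],go([.6101,-.0015,.1575],[180,0,10.6]))
E
```

```text
[ 0.60821727 -0.0016485   0.19028774] [1.79965473e+02 1.28649855e-02 1.04311036e+01] (array([0.0038, 0.0004, 0.0656]), array([ 0.0006,  0.0002, -0.0028]))
```

carry_out(targets=[[0.0038,0.0004,0.04,0,0,-0.003],[0,0,0.025,0,0,0],[0,0,0,0,0,0],[0,0,0,0,0,0]])

```text
time_s: 58.9
tcp_pos: [0.6104, -0.0009, 0.1581]
eef_rot: [180.0, -0.0, 10.7]
contact_force: [-0.4, 0.1, -0.2]
gripper_width: 0.0117
gripper_force: 25.0
```

carry_out(targets=[[0,0,0.012,0,0,0],[0,0,0.012,0,0,0],[0,0,0,0,0,0]])

```text
time_s: 59.28
tcp_pos: [0.6095, -0.0009, 0.1447]
eef_rot: [180.0, 0.1, 10.7]
contact_force: [1.0, -1.2, -0.1]
gripper_width: 0.0116
gripper_force: 25.0
```

carry_out(targets=[[0,0,0.01,0,0,0],[0,0,0.005,0,0,0],[0,0,0,0,0,0]])

```text
time_s: 59.65
tcp_pos: [0.6098, -0.0009, 0.1376]
eef_rot: [180.0, 0.1, 10.7]
contact_force: [0.4, 0.3, -0.6]
gripper_width: 0.0119
gripper_force: 25.0
```

carry_out(targets=[[0,0,0.001,0,0,0.15],[0,0,0,0,0,0.15],[0,0,0,0,0,0.15],[0,0,0,0,0,0.15],[0,0,0,0,0,0.15]])

```text
time_s: 60.28
tcp_pos: [0.6101, -0.0009, 0.1375]
eef_rot: [180.0, -0.0, -34.6]
contact_force: [-0.2, -0.5, -0.6]
gripper_width: 0.0117
gripper_force: 25.0
```

carry_out(targets=[[0,0,0,0,0,0.15],[0,0,0,0,0,0.15],[0,0,0,0,0,0.15],[0,0,0,0,0,0.15],[0,0,0,0,0,0.15]])

```text
time_s: 60.9
tcp_pos: [0.6101, -0.0009, 0.1376]
eef_rot: [180.0, -0.0, -79.6]
contact_force: [-0.3, 0.1, -0.7]
gripper_width: 0.012
gripper_force: 25.0
```

carry_out(targets=[[0,0,0,0,0,0],[0,0,0,0,0,0],[0,0,0,0,0,0],[0,0,0,0,0,0]], hand=0.5)

```text
time_s: 61.4
tcp_pos: [0.61, -0.0009, 0.1374]
eef_rot: [180.0, -0.0, -79.3]
contact_force: [0.4, 0.8, 0.2]
gripper_width: 0.0424
gripper_force: 0.0
```

carry_out(targets=[[0,0,-0.06,0,0,0],[0,0,-0.08,0,0,0],[0,0,-0.08,0,0,0],[0,0,0,0,0,0],[0,0,0,0,0,0]])

```text
time_s: 62.02
tcp_pos: [0.6097, -0.0007, 0.2471]
eef_rot: [180.0, 0.0, -79.3]
contact_force: [0.6, -0.1, -0.4]
gripper_width: 0.044
gripper_force: 0.0
```

```bash
python3 - <<'E'
from lib import *
np.set_printoptions(precision=4,suppress=True)
s=r.get_state();print(s['tcp_pos'],s['eef_rot'])
i=r.camera_info('wrist');I=r.capture('wrist');cv2.imwrite('pics/w8.png',I[:,:,::-1])
q=proj(i,[.6109,-.0013,.125])[0];x,y=q.astype(int);print(q)
h=cv2.cvtColor(I,cv2.COLOR_RGB2HSV).astype(int)
m=((h[...,0]>=5)&(h[...,0]<=20)&(h[...,1]>190)&(h[...,2]>120)).astype(np.uint8)
M=np.zeros_like(m);M[y-45:min(y+45,224),x-50:x+50]=1;m&=M
c=max(cv2.findContours(m,0,1)[0],key=cv2.contourArea).reshape(-1,2)
P=plane(i,c,.125);hi=P[P[:,1]<np.percentile(P[:,1],80)]
print('fl',P.max(0),P.min(0));e=cv2.fitEllipse(np.float32(c));print(e,plane(i,[e[0]],.125))
w=((h[...,1]<60)&(h[...,2]>200)).astype(np.uint8)&M
for k in cv2.findContours(w,0,1)[0]:
    if cv2.contourArea(k)>5: print('white',rect(plane(i,k.reshape(-1,2),.151)))
E
python3 see.py
```

```text
[ 0.6097 -0.0007  0.2471] [179.9572   0.0048 -79.3278]
[255.1862 184.3419]
fl [0.6346 0.0267 0.125 ] [ 0.5866 -0.0263  0.125 ]
((255.5972137451172, 183.73464965820312), (49.22926330566406, 50.953346252441406), 2.641918897628784) [[ 0.6106 -0.002   0.125 ]]
white (array([ 0.6103, -0.0019]), 12.674545288085938, 1.72165846824646, -79.4246015548706)
yellow [451. 158.] [ 0.3437 -0.0539] [ 46.   20.8 -43.8]
yellow [323.  59.] [ 0.552  -0.1414] [59.  21.9  2.4]
```

```bash
python3 -c "
from plant import r
print(r.close_job())"
```

```text
the job is handed in; nothing more can be done
None
```

The job is handed in at about 62 s: all four mailers were posted through the slot, and the plug is back flat on the lid, centred to about 1 mm with its bar along the box's x. I saw blue, green and yellow inside, but not red; red is gone from the desk. I did not re-check the tape, petri dish, stopper and bottle, though I felt no unexpected contact.

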